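Dock the two-way radio and set its charge timer

TASK

Put the two-way radio on the charger: press it fully home in the cradle of the charging dock, face up and with its antenna over the low sill. Then turn the timer knob on the dock's sloped panel so that its pointer stands at the steel index tab on the rim of the scale. Do not shift the tab, let go of everything, and leave the other things on the counter where they are.

Things in the scene. Friction and masses are not known exactly. Their poses are not given: they have to be found in the camera images.
- radio_center (a point): centre of the box-shaped body of the black two-way radio, lying on its back: body 115 long (x), 55 wide (y), 35 thick (mm), 0.23 kg; this point is 17.5 above its underside. x points towards the end with the antenna (13 thick, sticks out 87) and a small knob (16 thick, sticks out 12); z up out of its face. Grasp it across the 55 mm width.
- antenna_tip (a point): tip of the radio's antenna: in the axes of radio_center it lies 143.5 mm along +x, 16.5 along +y, at the same height
- dock: the fixed charging dock, about 165 deep (x) and 295 wide (y); origin at the centre of its underside, on the counter. Its cradle is centred 80 mm towards +y; the sloped grey dial housing (150 deep, 140 wide, 30 high at the front, 135 at the back) is centred 80 mm towards -y. The housing's side is 90 mm from the cradle's centre line.
- dock_seat (a point): in the cradle: where radio_center lies, with the same axes, when the radio is fully home. Pocket floor 17.5 mm below this point and 10 above the counter. Near (-x) end: a wall, flared outwards, up to 35 above the counter. Far (+x) end: a sill up to 16 above the counter, which the antenna passes over. 3.5 mm play at each end.
- cradle_side (a point): middle of the open stretch of the cradle's +y long side (the -y side is the same), 5 mm above the counter and 40 from dock_seat. This gap, 55 mm long, is for the fingers. At each end of it a sprung grey cheek, top flared outwards to 39 above the counter. The 4 cheeks must each yield 1.3 mm: the radio does not drop in, it needs pressing straight down with about 8 to 20 N, and they then hold it with about 5 N.
- knob_grip (a point): on the timer knob's axis, half-way up its grip bar, 29 mm off the panel, which slopes 35 deg from level and faces the robot. Black knob: round skirt 76 across, 9 high; on it a grip bar 56 long, 20 wide, reaching to 41 mm off the panel. z points out of the panel along the axis; the point turns with the knob and at joint value 0 its x points straight up the slope.
- knob_pointer (a point): pointer mark of the knob, 45 mm from its axis, 3 mm off the panel, on the centre line of the grip bar at the end with a white line on top and a small nose; it turns with the knob
- timer_knob (a joint): angle of the knob in rad, growing clockwise as seen facing the panel, 0 to 2.618; at 0 the pointer is 75 deg to the left of straight up the slope (grip bar along the line from axis to knob_pointer). Scale ticks every 15 deg. Friction 0.06 N m; it stays where it is left.
- tab_tip (a point): inner tip of the steel index tab (10 mm wide clip on the rim of the white scale), 45 mm from the knob's axis and 3 mm off the panel: when the knob points at the tab, knob_pointer coincides with this point
- index_tab (a joint): angle of the index tab in rad on the same scale as the knob: equal values mean that the pointer stands at the tab. The tab is stiff and is not to be moved.
- calculator: grey desk calculator 116x67x15 mm, a bystander; origin at the centre of its underside
- padlock: brass padlock 64x42x19 mm lying down, a bystander; origin at the centre of its underside
- date_stamp: wooden hand stamp with a dark turned knob, 30x52x66 mm, a bystander; origin at the centre of its underside

How it is judged:
On the way, in this order (a step that is already met when the one before it is completed fails the run):
1. the radio is fully home in the cradle (horizontal distance between radio_center and dock_seat below 0.006 m and z of radio_center in the frame of dock_seat below 0.003 m and x of antenna_tip in the frame of dock_seat above 0.12 m and y of antenna_tip in the frame of dock_seat above 0.005 m and angle between the z axis of radio_center and the z axis of dock_seat, either way round below 0.06 rad), for 0.2 s.
2. the knob's pointer stands at the index tab (distance between knob_pointer and tab_tip below 0.005 m), for 0.2 s.
At the end, for the whole second after the job is handed in: radio fully home in the cradle, face up, antenna over the low sill (centre within 6 mm sideways and 3 mm in height, level within 0.06 rad); knob pointer within 5 mm (about 6 deg) of the index tab's tip; tab within 4 mm and bystanders within 30 mm of where they were (all of step 1 and distance between knob_pointer and tab_tip below 0.005 m); the robot touches nothing.
It fails at once if the index tab is shifted by more than 4 mm (distance of tab_tip from where it was at the start of the episode above 0.004 m).
It fails at once if the calculator, padlock or date stamp is shifted by more than 30 mm (distance of any of calculator, padlock, date_stamp from where it was at the start of the episode above 0.03 m).
It also fails if it takes over 45 s, if anything falls off the work surface, if the arm or the gripper's body presses on something with over 40 N, if the wrist force passes 120 N, or if a joint passes its speed limit or range.

ROBOT

A 7-joint arm with a two-finger parallel gripper is mounted at the origin on a cart in front of the work surface, level with it; the furniture and walls round the work are solid. World frame = base frame: x ahead of the robot, y to its left, z up, the work surface at z = 0. Lengths are in m, angles in rad, forces in N, time in s.
With the tool pointing down it reaches from about 0.4 to 0.85 m from the base axis. Payload 10.4 kg.
Tool frame: the origin (TCP) lies midway between the tips of the shut fingers; the grasp point (between the pads) lies 19 mm behind it; x points along the fingers, y is the direction in which the jaws open and shut, and the axes are right-handed (so a half turn about x gives the same grasp; the last joint's range is limited). The gripper opens to 87 mm and grips with 3 to 60 N. Pads are 19 mm wide; open, the fingers measure 117 mm over their backs; the gripper's body (75 mm by 190 mm) begins 51 mm behind the grasp point.
Start: joints at [-1.217, 0.332, -0.065, 1.46, 0.022, 1.35, -0.088], TCP at [0.23, 0.581, 0.223] pointing down, gripper open.
Joint ranges: [-2.6, 2.6], [-0.5, 2.12], [-1.47, 1.34], [0.16, 2.42], [-1.27, 4.41], [0.06, 2.06], [-2.6, 2.6]. Speed limits (rad/s): [2.22, 2.22, 2.79, 2.79, 3.14, 3.14, 3.14].

INTERFACE

Orientations are given as a unit quaternion [x, y, z, w].
In Python, from bench import * gives the robot as it stands.
- The arm moves only by the shell command python3 -m inch 'ROWS' [FORCE]. ROWS is JSON, a list that holds one entry, the list of rows, each a list of 7 numbers: the shift along the world's x, y, z each as a share of 120 mm, from -1 to 1, then the turn, a rotation vector about the world's x, y, z each as a share of 2 pi rad, from -1 to 1, then the closure, from 0 (fully open) to 1 (shut). A call has 1 to 10 rows; each row is the pose to reach, as a shift and turn from the pose commanded when the call began, turning the shorter way round; what a row does not reach only later rows make up. A row lasts 1/10 s, in which the tool goes at most 50 mm and 8.59 degrees, less where a joint would pass 70% of its speed; a pose out of reach is approached as far as the arm can. A call with a number of a shift or a turn outside -1 to 1 is refused whole. A call with a gripper value outside its range is refused whole. The fingers move at their own pace and stop on an object; FORCE is the grip in N (left out, the last holds). Time passes only in rows, so rows that repeat a pose let the fingers close. It gives the time, the measured TCP pose, the force and the opening at its end, in the units of the state.
- read_state(): the state, without advancing time (a new reading comes with each control period).
- camera(name): name is "side" or "top" or "wrist"; returns the picture (384x512x3 uint8, red, green, blue); there is no depth.
- get_calibration(name): a dict with "fx", "fy", "cx", "cy" (pixels), "k1" (the pictures are not rectified: a ray, as slopes to the right and down, at radius r is drawn at 1 + k1 r^2 times it, then the intrinsics apply), "xyz" and "attitude" of the camera in the world. Camera axes: x right, y up, looking along -z (the intrinsics and any distortion apply to the point x, -y, -z); pixel columns grow to the right and rows downward; lengths in m; the calibration is good to about 2 mm. A picture is of the moment at which its call begins: read the wrist's pose just before it. get_calibration takes no time and is no camera call; for the wrist camera it gives the pose at the moment of the call.
- close_job(): hands the job in, once; it reports no verdict.
The state is a dict: "time": time; "joint_positions": joint angles; "joint_vel": joint speeds; "joint_torque": joint torques, N m; "ee_pos": TCP position; "eef_rot": TCP orientation; "ft_force": force on the tool from outside, world axes, zero at the start; "torque": the same for the moment, N m; "width": finger opening in m.
Only numpy, scipy, OpenCV 4.12 (cv2) and the standard library are available. Lean on these libraries where they do the work, as an engineer would, in place of code of your own. Each camera call takes 0.05 s, during which the arm holds its last target.

## Working session

There is one attempt and no reset: what is moved stays moved. The work goes in short steps, Python scripts to look and compute and a shell command to move; the robot and the scene stay as the last step left them, time stands still between calls to the robot, and variables do not carry over. Pictures are saved under pics/ and viewed, and the job is handed in when it is done.

```bash
ls; mkdir -p pics; python3 - <<'E'
from bench import *
import cv2
for n in ["side","top","wrist"]:
    c=get_calibration(n);print(n,{k:(v if isinstance(v,(int,float)) else [round(float(x),4) for x in v]) for k,v in c.items()})
    cv2.imwrite(f"pics/{n}0.png",camera(n)[:,:,::-1])
print(read_state())
E
```

```text
pics
side {'fx': 390.7497377707884, 'fy': 390.7497377707884, 'cx': 252.44517850437427, 'cy': 193.99006480900732, 'k1': -0.10842531133991513, 'xyz': [0.4869, 0.8578, 0.7833], 'attitude': [-0.0185, 0.4186, 0.9069, -0.0441]}
top {'fx': 356.93356575589826, 'fy': 356.93356575589826, 'cx': 257.9510604955322, 'cy': 193.99205834886627, 'k1': -0.07403834502822298, 'xyz': [0.4643, 0.0692, 0.9536], 'attitude': [0.0268, -0.0493, -0.6985, 0.7134]}
wrist {'fx': 284.6227212666082, 'fy': 284.6227212666082, 'cx': 252.5450978919273, 'cy': 193.75216424713238, 'k1': 0.00894575619392943, 'xyz': [0.1673, 0.606, 0.3839], 'attitude': [-0.106, -0.0705, 0.5574, 0.8204]}
{'time': 0.15, 'joint_positions': array([-1.21657141,  0.33273056, -0.0647082 ,  1.46072908,  0.02160241,
        1.34987745, -0.08850552]), 'joint_vel': array([ 0.00089977, -0.00119531,  0.00070587, -0.00150341, -0.00063155,
        0.0002597 , -0.0014094 ]), 'joint_torque': array([ 1.09609275e-03, -6.23632622e+01,  2.47815944e-02, -3.90137064e+01,
       -6.14023441e-02,  3.72186117e-02,  1.11964437e-04]), 'ee_pos': array([0.22987438, 0.58089174, 0.22194353]), 'eef_rot': array([ 0.1320673 ,  0.69464863, -0.13280104,  0.6945397 ]), 'ft_force': array([ 0.41590265,  1.20769985, -0.67526465]), 'torque': array([-0.0472249 ,  0.00978777,  0.01920818]), 'width': 0.08714091123460403}
```

View pics/top0.png

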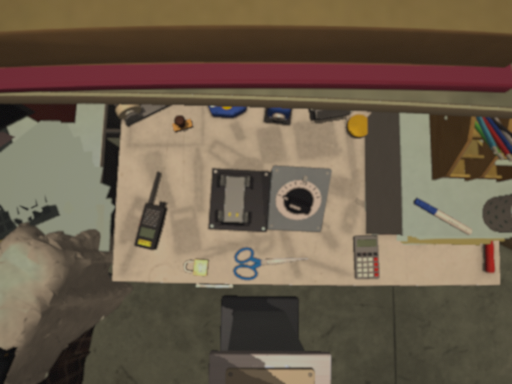

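View pics/side0.png

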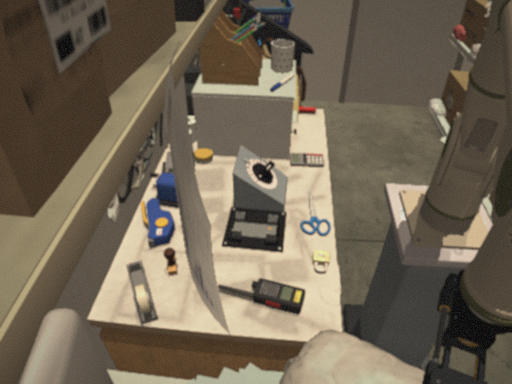

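View pics/wrist0.png

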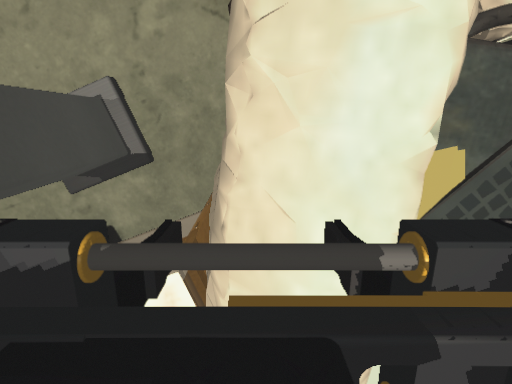

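```bash
cat > h.py <<'E'
import numpy as np, cv2
from scipy.spatial.transform import Rotation as R
from bench import *
def proj(c,P):
    P=np.atleast_2d(P); q=R.from_quat(c["attitude"]).inv().apply(P-np.array(c["xyz"]))
    s=np.c_[q[:,0]/-q[:,2],-q[:,1]/-q[:,2]]
    s=s*(1+c["k1"]*(s**2).sum(1))[:,None]
    return s*[c["fx"],c["fy"]]+[c["cx"],c["cy"]]
def ray(c,px):
    d=(np.atleast_2d(px).astype(float)-[c["cx"],c["cy"]])/[c["fx"],c["fy"]]
    s=d.copy()
    for _ in range(20): s=d/(1+c["k1"]*(s**2).sum(1))[:,None]
    return R.from_quat(c["attitude"]).apply(np.c_[s[:,0],-s[:,1],-np.ones(len(s))])
def onz(c,px,z):
    r=ray(c,px);o=np.array(c["xyz"]);return o+r*((z-o[2])/r[:,2])[:,None]
def crop(img,x0,y0,x1,y1,f,name):
    cv2.imwrite(name,cv2.resize(img[y0:y1,x0:x1],None,fx=f,fy=f,interpolation=cv2.INTER_CUBIC))
E
python3 - <<'E'
from h import *
t=cv2.imread("pics/top0.png");s=cv2.imread("pics/side0.png")
crop(t,120,155,220,255,6,"pics/t_radio.png");crop(t,200,155,340,240,5.7,"pics/t_dock.png")
crop(s,215,140,335,320,3.3,"pics/s_all.png")
c=get_calibration("top")
print(onz(c,[[157,173],[150,227],[239,200],[298,200],[181,124],[367,256],[198,268],[120,105],[500,285],[380,100],[380,240]],0.02).round(3))
E
```

```text
[[ 0.615  0.308  0.02 ]
 [ 0.473  0.32   0.02 ]
 [ 0.549  0.09   0.02 ]
 [ 0.552 -0.066  0.02 ]
 [ 0.75   0.251  0.02 ]
 [ 0.408 -0.25   0.02 ]
 [ 0.371  0.191  0.02 ]
 [ 0.8    0.42   0.02 ]
 [ 0.331 -0.626  0.02 ]
 [ 0.836 -0.294  0.02 ]
 [ 0.45  -0.286  0.02 ]]
```

View pics/t_radio.png

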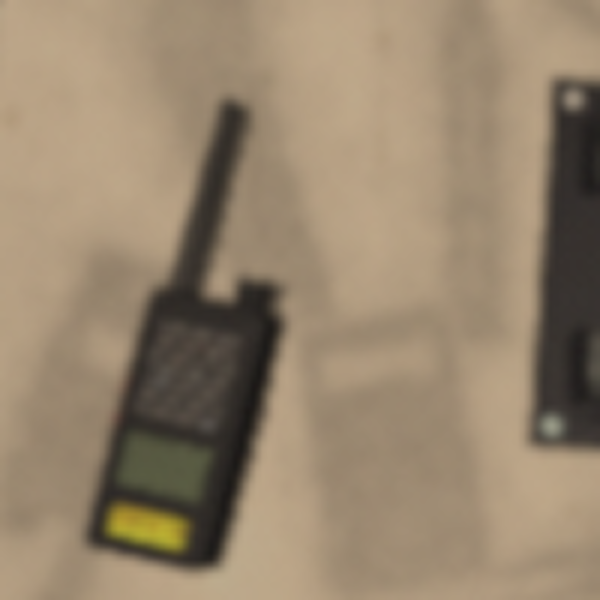

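View pics/t_dock.png

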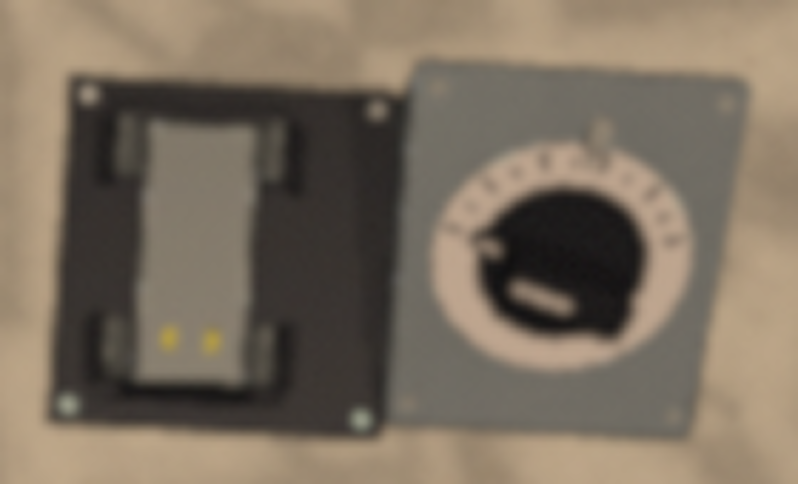

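View pics/s_all.png

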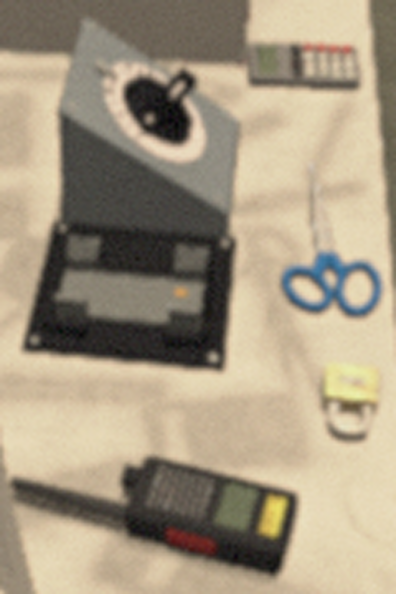

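```bash
python3 - <<'E'
from h import *
from scipy.optimize import least_squares
ct=get_calibration("top");cs=get_calibration("side")
T=lambda p:(np.array(p)/6+[120,155]-.4)
D=lambda p:(np.array(p)/5.7+[200,155]-.4)
S=lambda p:(np.array(p)/3.3+[215,140]-.35)
# radio: points in radio axes
loc=np.array([[143.5,16.5,0],[57.5,27.5,17.5],[-57.5,27.5,17.5],[-57.5,-27.5,-17.5]])/1000
tp=T([[237,105],[155,293],[90,545],[214,566]])
sl=np.array([[-57.5,-27.5,17.5],[-57.5,27.5,17.5],[57.5,27.5,17.5],[-57.5,27.5,-17.5]])/1000
sp=S([[298,490],[283,532],[130,512],[278,572]])
def f(v,ret=False):
    r=R.from_euler('z',v[2]);o=np.array([v[0],v[1],.0175])
    e=np.r_[(proj(ct,r.apply(loc)+o)-tp),(proj(cs,r.apply(sl)+o)-sp)]
    return e if ret else e.ravel()
s=least_squares(f,[.5,.32,-.2],loss='soft_l1');print("radio",s.x,np.degrees(s.x[2]));print(f(s.x,True).round(1))
# dock: known floor corners etc (local: dock)
h=np.tan(np.radians(35))
loc=np.array([[-75,-10,30],[75,-10,135],[75,-150,135],[-75,-150,30],[61,108.5,10],[61,51.5,10],[-61,108.5,10],[-61,51.5,10]])/1000
tp=D([[388,428],[415,60],[748,80],[690,437],[150,120],[258,125],[135,383],[245,388]])
sl=np.array([[-75,-10,30],[75,-10,135],[75,-150,135],[-75,-150,30]])/1000
sp=S([[230,235],[63,115],[80,18],[238,122]])
def g(v,ret=False):
    r=R.from_euler('z',v[2]);o=np.array([v[0],v[1],0])
    e=np.r_[(proj(ct,r.apply(loc)+o)-tp),(proj(cs,r.apply(sl)+o)-sp)]
    return e if ret else e.ravel()
s=least_squares(g,[.55,.0,-.0],loss='soft_l1');print("dock",s.x,np.degrees(s.x[2]));print(g(s.x,True).round(1))
v=s.x;r=R.from_euler('z',v[2])
print("seat",r.apply([0,.08,.0275])+[v[0],v[1],0])
w=get_calibration("wrist");st=read_state();t=R.from_quat(st["eef_rot"])
print("cam in tool",t.inv().apply(w["xyz"]-st["ee_pos"]),(t.inv()*R.from_quat(w["attitude"])).as_matrix().round(3))
print(t.as_matrix().round(3))
E
```

```text
radio [ 0.47533864  0.31585936 -0.19847087] -11.37154323535909
[[-0.1 -0.4]
 [-0.4 -1.6]
 [-0.5  0.2]
 [ 3.   0.9]
 [ 0.6 -2.3]
 [ 0.3  4.3]
 [-2.6 -1.9]
 [ 0.5  0.8]]
dock [ 0.54836273  0.0247681  -0.02953088] -1.691994627814008
[[-1.2 -0.2]
 [-0.4 -0.6]
 [ 0.5 -0.8]
 [-0.4  0.8]
 [-1.8  0.5]
 [ 0.6  0.8]
 [-1.9  0.1]
 [ 0.4  0.4]
 [-0.2 -6.1]
 [-2.1 -2.9]
 [ 0.4 -1.3]
 [ 0.2 -1.3]]
seat [0.55072485 0.10473322 0.0275    ]
cam in tool [-0.16203855  0.00016602 -0.0673965 ] [[ 0.001  0.252 -0.968]
 [ 1.     0.     0.001]
 [ 0.001 -0.968 -0.252]]
[[-0.     0.368  0.93 ]
 [-0.001  0.93  -0.368]
 [-1.    -0.001  0.   ]]
```

```bash
python3 -m inch '[[[0.35,-0.35,0,0.01,0,0.01,0],[0.7,-0.7,0,0,0,0.02,0],[1,-1,0,0,0,0.028,0],[1,-1,0,0,0,0.028,0]]]'
```

```text
time: 0.55
ee_pos: [0.3542, 0.457, 0.2224]
eef_rot: [0.072, 0.703, -0.073, 0.704]
ft_force: [0.5, 0.1, -0.1]
width: 0.0868
```

```bash
python3 -m inch '[[[0.35,-0.35,0,0,0,0,0],[0.7,-0.7,0,0,0,0,0],[1,-1,0,0,0,0,0],[1,-1,0,0,0,0,0],[1,-1,0,0,0,0,0]]]'
python3 - <<'E'
from h import *
st=read_state();print(st["ee_pos"],R.from_quat(st["eef_rot"]).as_matrix().round(3))
w=get_calibration("wrist");i=camera("wrist");cv2.imwrite("pics/w1.png",i[:,:,::-1])
print(w["xyz"],w["attitude"])
E
```

```text
time: 1.05
ee_pos: [0.4727, 0.3375, 0.2223]
eef_rot: [0.073, 0.703, -0.074, 0.704]
ft_force: [-0.3, 0.9, 0.2]
width: 0.0868
[0.4726807  0.33747166 0.22234912] [[ 0.001  0.206  0.979]
 [-0.001  0.979 -0.206]
 [-1.    -0.001  0.001]]
[0.40663726 0.35143418 0.38433114] [-0.09978874 -0.07956538  0.62487753  0.77022051]
```

View pics/w1.png

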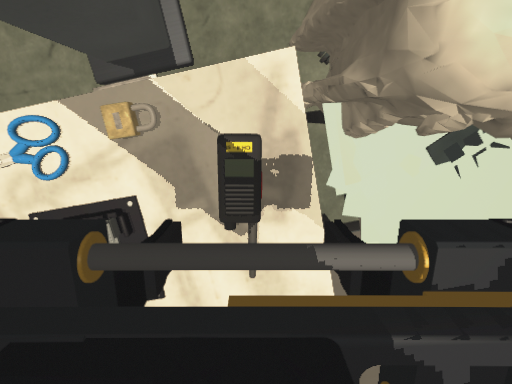

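```bash
python3 - <<'E'
from h import *
s=cv2.imread("pics/w1.png");crop(s,200,120,290,285,3.6,"pics/w1c.png")
E
```

```text
(no output)
```

View pics/w1c.png

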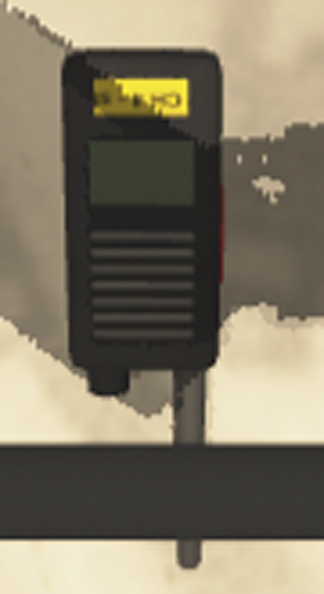

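```bash
python3 - <<'E'
from h import *
from scipy.optimize import least_squares
c=get_calibration("wrist")
loc=np.array([[-57.5,-27.5,17.5],[-57.5,27.5,17.5],[57.5,-27.5,17.5],[57.5,27.5,17.5],[143.5,16.5,0]])/1000
p=np.array([[62,49],[222,48],[71,370],[220,370],[189,569]])/3.6+[200,120]-.36
def f(v,ret=False):
    r=R.from_euler('z',v[2]);o=np.array([v[0],v[1],.0175])
    e=proj(c,r.apply(loc)+o)-p
    return e if ret else e.ravel()
s=least_squares(f,[.5,.32,-.2]);print("radio",s.x,np.degrees(s.x[2]));print(f(s.x,True).round(1))
st=read_state();print(st["ee_pos"]);M=R.from_quat(st["eef_rot"]).as_matrix();print(np.degrees(np.arctan2(-M[0,1],M[1,1])))
E
```

```text
radio [ 0.47328105  0.32209532 -0.20863083] -11.953665944482948
[[-0.6 -0.1]
 [ 0.8  0.3]
 [-0.6  0.8]
 [ 0.2  1. ]
 [ 0.2 -2.3]]
[0.47083548 0.33985836 0.22231102]
-11.684060269850317
```

```bash
python3 -m inch '[[[0.1,-0.17,-0.25,-0.006,-0.028,0,0],[0.1,-0.17,-0.5,-0.012,-0.055,0,0],[0.1,-0.17,-0.77,-0.017,-0.0815,0,0],[0.1,-0.17,-0.77,-0.017,-0.0815,0,0],[0.1,-0.17,-0.77,-0.017,-0.0815,0,0],[0.1,-0.17,-0.77,-0.017,-0.0815,0,0]]]'
python3 - <<'E'
from h import *
st=read_state();print(st["ee_pos"],R.from_quat(st["eef_rot"]).as_matrix().round(3),st["joint_positions"].round(2))
i=camera("wrist");cv2.imwrite("pics/w2.png",i[:,:,::-1])
E
```

```text
time: 1.7
ee_pos: [0.481, 0.3221, 0.1305]
eef_rot: [0.049, 0.499, -0.086, 0.861]
ft_force: [0.4, 0.1, 1.3]
width: 0.087
[0.4810308  0.32214566 0.13046878] [[ 0.488  0.198  0.85 ]
 [-0.1    0.98  -0.17 ]
 [-0.867 -0.002  0.498]] [-1.03  0.13  0.08  2.02  0.62  0.87  0.04]
```

View pics/w2.png

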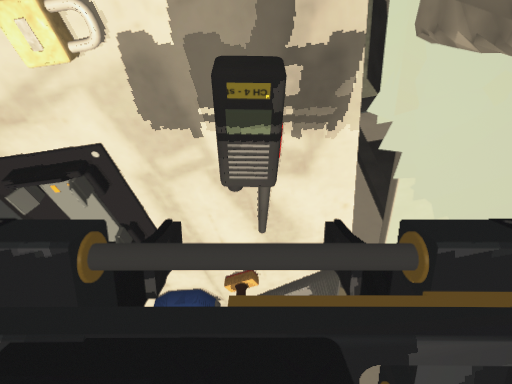

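```bash
python3 - <<'E'
from h import *
from scipy.optimize import least_squares
c=get_calibration("wrist")
loc=np.array([[-57.5,-27.5,17.5],[-57.5,27.5,17.5],[57.5,-27.5,17.5],[57.5,27.5,17.5],[143.5,16.5,0]])/1000
p=np.array([[212.5,57],[285.5,58],[221.5,187],[278,187],[263,233]])
def f(v,ret=False):
    r=R.from_euler('z',v[2]);o=np.array([v[0],v[1],.0175])
    e=proj(c,r.apply(loc)+o)-p
    return e if ret else e.ravel()
s=least_squares(f,[.5,.32,-.2]);print("radio",s.x,np.degrees(s.x[2]));print(f(s.x,True).round(1))
st=read_state();print(st["ee_pos"])
E
```

```text
radio [ 0.47142382  0.32072367 -0.20809064] -11.922715215451765
[[-3.7  2.9]
 [ 4.1  2.5]
 [-0.6 -2.6]
 [-0.1 -2.3]
 [ 0.2 -6.3]]
[0.48212798 0.32175212 0.13111256]
```

```bash
python3 -m inch '[[[0,0,-0.3,0,0,0,0],[0,0,-0.6,0,0,0,0],[0,0,-0.8,0,0,0,0],[0,0,-0.9,0,0,0,0],[0,0,-0.98,0,0,0,0],[0,0,-0.98,0,0,0,0],[0,0,-0.98,0,0,0,0]]]' 40
python3 - <<'E'
from h import *
st=read_state();print(st["ee_pos"])
i=camera("wrist");cv2.imwrite("pics/w3.png",i[:,:,::-1])
E
```

```text
time: 2.45
ee_pos: [0.4826, 0.3213, 0.0137]
eef_rot: [0.05, 0.497, -0.088, 0.862]
ft_force: [-0.7, 0.1, -0.4]
width: 0.0872
[0.4826475  0.32131319 0.01365842]
```

View pics/w3.png

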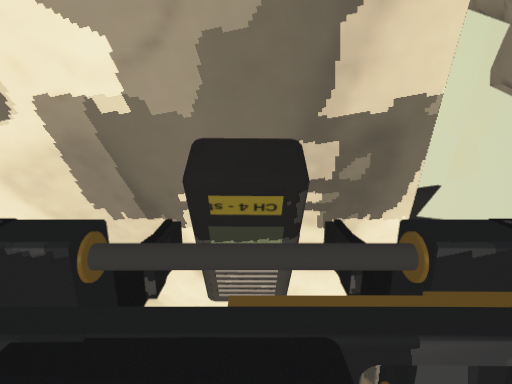

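```bash
python3 -m inch '[[[0,0,0,0,0,0,0.3],[0,0,0,0,0,0,0.5],[0,0,0,0,0,0,0.6],[0,0,0,0,0,0,0.6],[0,0,0,0,0,0,0.6],[0,0,0,0,0,0,0.6]]]' 40
python3 -m inch '[[[0,0,0,0,0,0,1],[0,0,0,0,0,0,1],[0,0,0.05,0,0,0,1],[0,0,0.3,0,0,0,1],[0,0,0.7,0,0,0,1],[0,0,0.9,0,0,0,1],[0,0,0.9,0,0,0,1]]]' 40
python3 - <<'E'
from h import *
st=read_state();print(st["ee_pos"],R.from_quat(st["eef_rot"]).as_matrix().round(3))
cv2.imwrite("pics/w4.png",camera("wrist")[:,:,::-1])
cv2.imwrite("pics/t4.png",camera("top")[:,:,::-1])
cv2.imwrite("pics/s4.png",camera("side")[:,:,::-1])
E
```

```text
time: 3.1
ee_pos: [0.4821, 0.3202, 0.0126]
eef_rot: [0.049, 0.498, -0.088, 0.861]
ft_force: [-2.2, -2.2, 3.5]
width: 0.0553
time: 3.8
ee_pos: [0.4831, 0.323, 0.1248]
eef_rot: [0.052, 0.497, -0.086, 0.862]
ft_force: [0.3, 0.3, -2.6]
width: 0.0555
[0.48314497 0.32300986 0.12476079] [[ 0.492  0.199  0.847]
 [-0.096  0.98  -0.175]
 [-0.865  0.004  0.502]]
```

View pics/w4.png

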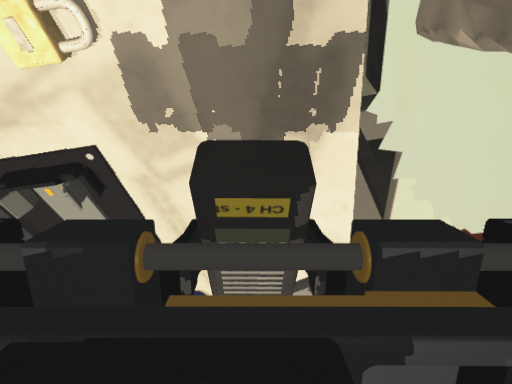

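View pics/s4.png

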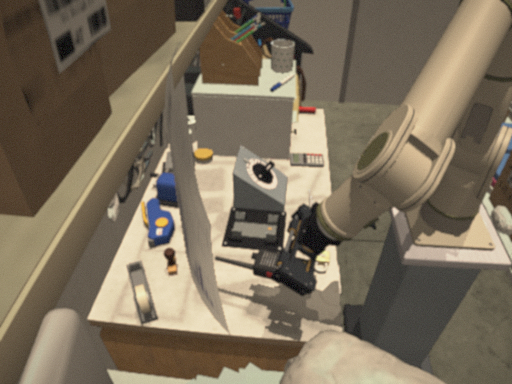

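```bash
python3 -m inch '[[[0,-0.2,0.35,0,0,0,1],[0,-0.5,0.7,0,0,0,1],[0,-0.7,0.9,0,0,0,1],[0,-0.7,0.9,0,0,0,1],[0,-0.7,0.9,0,0,0,1]]]'
python3 - <<'E'
from h import *
w=get_calibration("wrist");i=camera("wrist")[:,:,::-1].copy()
cv2.imwrite("pics/w5.png",i);st=read_state();print(st["ee_pos"],w["xyz"].round(4),w["attitude"].round(5))
E
```

```text
time: 4.45
ee_pos: [0.4817, 0.2364, 0.2276]
eef_rot: [0.049, 0.498, -0.088, 0.861]
ft_force: [-0.6, -0.1, -3.0]
width: 0.0553
[0.48130113 0.23685588 0.22683758] [0.3455 0.2645 0.3335] [-0.29479 -0.23813  0.58528  0.71682]
```

View pics/w5.png

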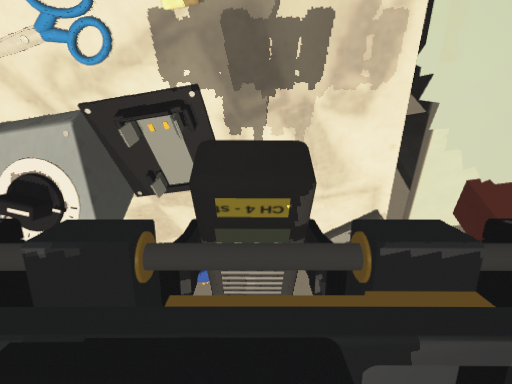

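```bash
python3 - <<'E'
from h import *
s=cv2.imread("pics/w5.png");crop(s,70,78,225,215,5,"pics/w5c.png");crop(s,0,100,160,250,5,"pics/w5d.png")
E
```

```text
(no output)
```

View pics/w5c.png

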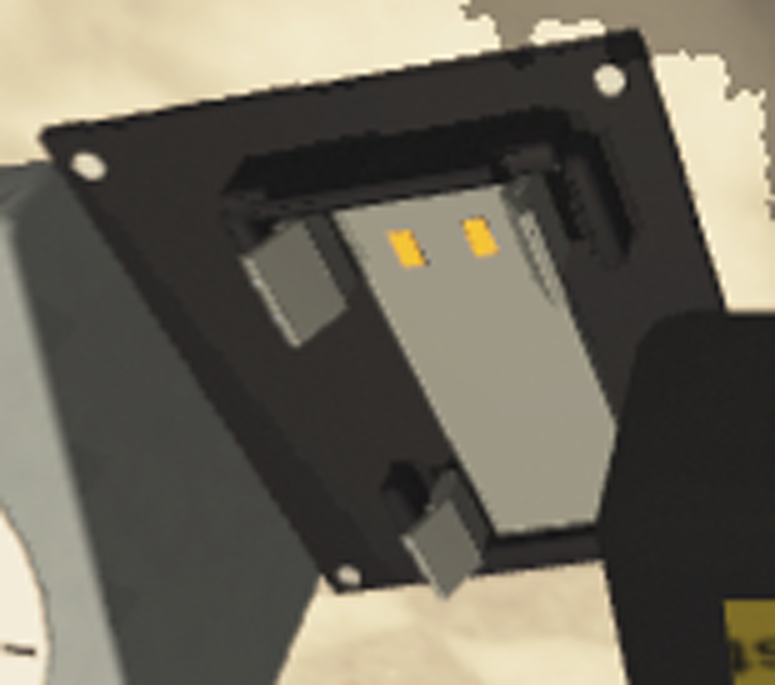

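View pics/w5d.png

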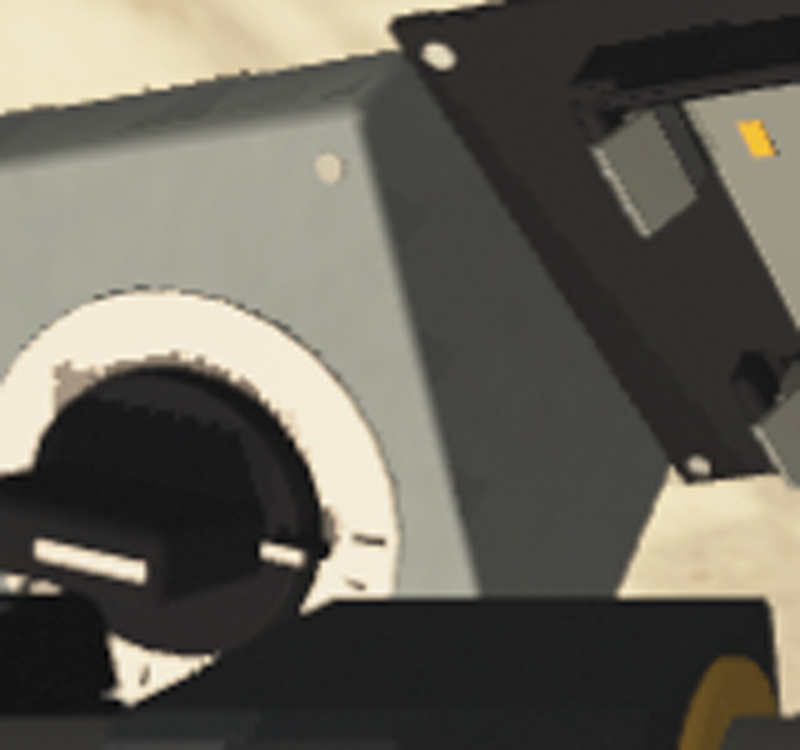

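```bash
cat > dock.py <<'E'
from h import *
from scipy.optimize import least_squares
w=dict(get_calibration("wrist"));w["xyz"]=np.array([0.3455,0.2645,0.3335]);w["attitude"]=np.array([-0.29479,-0.23813,0.58528,0.71682])
ct=get_calibration("top")
C=lambda p:np.array(p)/5+[70,78]-.4
H=lambda p:np.array(p)/5+[0,100]-.4
D=lambda p:np.array(p)/5.7+[200,155]-.4
def pts(ye,wd):
    zp=5
    return (np.array([[-82.5,147.5,zp],[-82.5,ye,zp],[82.5,ye,zp],[61,80-wd,10],[-75,-10,30]])/1e3,
     np.array([[-82.5,147.5,zp],[82.5,147.5,zp],[-82.5,ye,zp],[61,80-wd,10],[61,80+wd,10],[-75,-10,30],[75,-10,135],[75,-150,135],[-75,-150,30]])/1e3)
wp=np.r_[C([[640,29],[40,130],[338,590],[497,535]]),H([[357,108]])]
tp=D([[50,420],[70,78],[382,436],[150,120],[258,125],[388,428],[415,60],[748,80],[690,437]])
def g(v,ret=False):
    r=R.from_euler('z',v[2]);o=np.array([v[0],v[1],0]);a,b=pts(v[3]*1e3,v[4]*1e3)
    dt=v[5:7]
    e1=proj(w,r.apply(a)+o)-wp; e2=proj(ct,r.apply(b)+o)-tp+dt
    return (e1.round(1),e2.round(1)) if ret else np.r_[e1.ravel(),e2.ravel(),dt/1.5]
s=least_squares(g,[.55,.02,-.03,.0125,.0285,0,0],loss='soft_l1')
if __name__=="__main__":
    print(s.x.round(4),np.degrees(s.x[2]));print(*g(s.x,True))
    r=R.from_euler('z',s.x[2]);print("seat",r.apply([0,.08,.0275])+[s.x[0],s.x[1],0])
    import itertools
    i=cv2.imread("pics/w5.png")
E
python3 dock.py
```

```text
[ 0.5496  0.0216 -0.0337 -0.0071 -0.0177 -0.1411  0.2057] -1.9283228141388833
[[ 0.3  0.5]
 [-0.3  0.6]
 [ 0.2  1.4]
 [25.4 -3. ]
 [-1.4 -0.8]] [[-1.1  0.6]
 [-0.5 -0.9]
 [-0.9  1. ]
 [ 3.4  0.3]
 [-2.3  0.2]
 [-0.2 -0.5]
 [ 1.  -0.9]
 [ 1.9 -0.8]
 [ 0.5  0.7]]
seat [0.55233786 0.10154392 0.0275    ]
```

```bash
sed -i 's/\[61,80-wd,10\],\[61,80+wd,10\]/[61,80+wd,10],[61,80-wd,10]/' dock.py; python3 dock.py
```

```text
[ 0.5497  0.023  -0.0291 -0.0083  0.025   0.1547  0.1922] -1.6682339740917167
[[ 1.  -0.2]
 [-0.5  0.6]
 [ 0.5  1.4]
 [-0.1  0.1]
 [-0.6 -1. ]] [[-1.2  0.8]
 [-0.8 -0.7]
 [-0.6  1. ]
 [ 0.4  0.3]
 [ 0.1  0.4]
 [-0.3 -0.5]
 [ 0.5 -0.9]
 [ 1.4 -1.1]
 [ 0.4  0.4]]
seat [0.55199564 0.10295088 0.0275    ]
```

```bash
python3 - <<'E'
from h import *
s=cv2.imread("pics/w5.png");crop(s,180,125,330,305,3.3,"pics/w5r.png")
E
```

```text
(no output)
```

View pics/w5r.png

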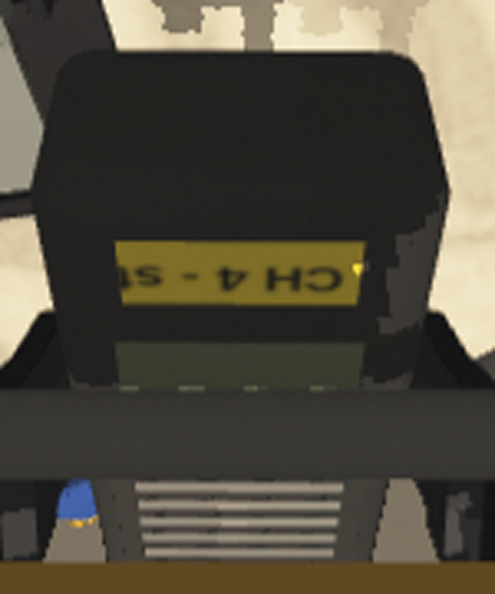

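```bash
cat > grip.py <<'E'
from h import *
from scipy.optimize import least_squares
Hm=cv2.findHomography(np.float32([[62,49],[222,48],[71,370],[220,370]]),np.float32([[-57.5,-27.5],[-57.5,27.5],[57.5,-27.5],[57.5,27.5]]))[0]
lab=cv2.perspectiveTransform(np.float32([[[93,79],[188,79],[188,117],[93,117],[90,141],[194,141]]]),Hm)[0]
w=dict(get_calibration("wrist"));w["xyz"]=np.array([0.3455,0.2645,0.3335]);w["attitude"]=np.array([-0.29479,-0.23813,0.58528,0.71682])
p=np.array([[115,241],[366,241],[359,305],[122,303],[113,343],[366,343],[60,51],[423,51],[32,190],[450,190]])/3.3+[180,125]-.35
loc=np.r_[np.c_[lab,np.full(6,17.5)],[[-57.5,-27.5,-17.5],[-57.5,27.5,-17.5],[-57.5,-27.5,17.5],[-57.5,27.5,17.5]]]/1e3
def f(v,ret=False):
    r=R.from_euler('z',v[3])*R.from_euler('yx',v[4:6]); e=proj(w,r.apply(loc)+v[:3])-p
    return e.round(1) if ret else np.r_[e.ravel(),v[5]*50]
if __name__=="__main__":
    print(lab.round(1))
    s=least_squares(f,[.47,.24,.24,-.2,0,0],loss='soft_l1');print(s.x.round(4),np.degrees(s.x[3:]).round(2));print(f(s.x,True))
    cmd=np.array([.4813,.2369,.2268]);print("tcp-radio",(cmd-s.x[:3]).round(4))
E
python3 grip.py
```

```text
[[-47.4 -17. ]
 [-47.2  15.8]
 [-34.3  15.8]
 [-34.4 -17.3]
 [-26.1 -18.6]
 [-26.   17.9]]
[ 4.827e-01  2.366e-01  2.275e-01 -1.949e-01 -4.250e-02  3.000e-04] [-11.17  -2.43   0.02]
[[ 1.   0.6]
 [-2.6  0.7]
 [-2.5  0.8]
 [ 0.8  1.3]
 [ 2.6  0.5]
 [-1.6  0.6]
 [ 2.5 -1.8]
 [-1.8 -2.3]
 [-0.4 -1.1]
 [ 1.1 -1.5]]
tcp-radio [-0.0014  0.0003 -0.0007]
```

```bash
cat >> grip.py <<'E'
    W=np.ones((10,2));W[6:8,0]=0
    for zfix in (None,.2268+.0049):
        def f2(v):
            e=f(v)[:-1].reshape(-1,2)*W
            return np.r_[e.ravel(),v[5]*50,0 if zfix is None else (v[2]-zfix)*1e4]
        s=least_squares(f2,[.47,.24,.24,-.2,0,0],loss='soft_l1');print(s.x.round(4),np.degrees(s.x[3:]).round(2));print(f(s.x,True).tolist());print((cmd-s.x[:3]).round(4))
    # w2 refit
    Rt=R.from_matrix([[.488,.198,.85],[-.1,.98,-.17],[-.867,-.002,.498]]);Ct=R.from_matrix([[.001,.252,-.968],[1,0,.001],[.001,-.968,-.252]])
    w2=dict(w);w2["xyz"]=np.array([.4810,.3221,.1305])+Rt.apply([-.16204,.0002,-.0674]);w2["attitude"]=(Rt*Ct).as_quat()
    l2=np.array([[-57.5,-27.5,-17.5],[-57.5,27.5,-17.5],[57.5,-27.5,17.5],[57.5,27.5,17.5],[143.5,16.5,0]])/1000
    p2=np.array([[212.5,57],[285.5,58],[221.5,187],[278,187],[263,233]])
    g=lambda v:(proj(w2,R.from_euler('z',v[2]).apply(l2)+[v[0],v[1],.0175])-p2).ravel()
    q=least_squares(g,[.47,.32,-.2]);print("w2",q.x,g(q.x).round(1))
E
python3 grip.py | tail -8
```

```text
tcp-radio [-0.0014  0.0003 -0.0007]
[ 0.4836  0.2363  0.2273 -0.1948 -0.0559  0.0012] [-11.16  -3.2    0.07]
[[1.2, 0.4], [-3.0, 0.5], [-2.9, 0.8], [0.9, 1.3], [2.7, 0.5], [-2.0, 0.6], [3.0, -0.9], [-2.4, -1.3], [0.1, -1.4], [0.3, -1.7]]
[-0.0023  0.0006 -0.0005]
[ 0.4819  0.2367  0.2317 -0.1989 -0.1058 -0.0009] [-11.4   -6.06  -0.05]
[[0.8, -0.3], [-1.6, -0.0], [-1.6, 1.7], [0.4, 2.1], [2.0, 2.2], [-0.7, 2.4], [2.8, -0.3], [-1.4, -0.5], [-0.7, -3.3], [2.4, -3.4]]
[-0.0006  0.0002 -0.0049]
w2 [ 0.47870284  0.31934979 -0.20279522] [ 1.9 -1.6 -1.5 -2.4  0.1  3.9 -0.7  4.1  0.2 -1.8]
```

```bash
python3 - <<'E'
from h import *
s=cv2.imread("pics/w2.png");crop(s,195,45,305,240,3,"pics/w2c.png")
E
```

```text
(no output)
```

View pics/w2c.png

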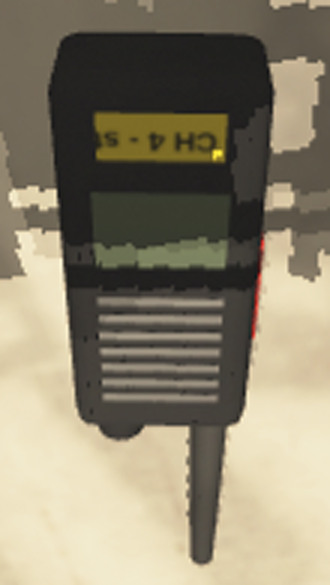

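```bash
cat >> grip.py <<'E'
    l2=np.array([[-57.5,-27.5,17.5],[-57.5,27.5,17.5],[57.5,-27.5,17.5],[57.5,27.5,17.5],[143.5,16.5,0],[-57.5,0,-17.5]])/1000
    p2=np.array([[50,92],[272,92],[86,424],[243,424],[201,560],[160,34]])/3+[195,45]-.33
    W2=np.ones((6,2));W2[5,0]=0
    g=lambda v:((proj(w2,R.from_euler('z',v[2]).apply(l2)+[v[0],v[1],v[3]])-p2)*W2).ravel()
    q=least_squares(g,[.47,.32,-.2,.0175]);print("w2",q.x,g(q.x).round(1))
    w3=dict(w);w3["xyz"]=np.array([0.40663726,0.35143418,0.38433114]);w3["attitude"]=np.array([-0.09978874,-0.07956538,0.62487753,0.77022051])
    p1=np.array([[62,60],[222,60],[71,370],[220,370],[189,567],[142,48]])/3.6+[200,120]-.36
    g1=lambda v:((proj(w3,R.from_euler('z',v[2]).apply(l2)+[v[0],v[1],v[3]])-p1)*W2).ravel()
    W2[:2,1]=0
    q=least_squares(lambda v:np.r_[g1(v),(v[3]-.0175)*1000],[.47,.32,-.2,.0175]);print("w1",q.x,g1(q.x).round(1))
E
python3 grip.py | tail -4
```

```text
[-0.0006  0.0002 -0.0049]
w2 [ 0.47870284  0.31934979 -0.20279522] [ 1.9 -1.6 -1.5 -2.4  0.1  3.9 -0.7  4.1  0.2 -1.8]
w2 [ 0.48319516  0.31802372 -0.20530424  0.00800183] [-0.1 -1.1  0.4 -0.6 -1.2  1.7  0.2  2.   0.7 -3.8  0.   1.4]
w1 [ 0.47564598  0.31945935 -0.21216066  0.01738927] [-0.5 -0.   0.8 -0.  -0.6  1.   0.2  1.2  0.1 -1.6  0.  -0.7]
```

```bash
python3 -m inch '[[[0.2,-0.3,0,0,0,0.014,1],[0.4,-0.7,-0.1,0,0,0.0275,1],[0.61,-1,-0.3,0,0,0.0275,1],[0.61,-1,-0.5,0,0,0.0275,1],[0.61,-1,-0.5,0,0,0.0275,1]]]' 50
python3 -m inch '[[[0,-0.12,-0.2,0,0,0,1],[0,-0.12,-0.33,0,0,0,1],[0,-0.12,-0.33,0,0,0,1],[0,-0.12,-0.33,0,0,0,1]]]'
python3 - <<'E'
from h import *
w=get_calibration("wrist")
cv2.imwrite("pics/w6.png",camera("wrist")[:,:,::-1])
cv2.imwrite("pics/t6.png",camera("top")[:,:,::-1])
cv2.imwrite("pics/s6.png",camera("side")[:,:,::-1])
st=read_state();print(st["ee_pos"],R.from_quat(st["eef_rot"]).as_matrix().round(4).tolist(),w["xyz"].round(4),w["attitude"].round(5))
s=cv2.imread("pics/s6.png");crop(s,200,180,330,290,6,"pics/s6c.png")
s=cv2.imread("pics/t6.png");crop(s,190,120,330,240,5.5,"pics/t6c.png")
E
```

```text
time: 5.0
ee_pos: [0.5528, 0.1147, 0.1631]
eef_rot: [0.004, 0.503, -0.015, 0.864]
ft_force: [-0.9, 1.2, -2.2]
width: 0.0555
time: 5.4
ee_pos: [0.5551, 0.1039, 0.1294]
eef_rot: [0.005, 0.5, -0.012, 0.866]
ft_force: [0.5, 0.6, -1.6]
width: 0.0555
[0.55566116 0.10353111 0.13017751] [[0.5005, 0.0273, 0.8653], [-0.0151, 0.9996, -0.0228], [-0.8656, -0.0017, 0.5007]] [0.4159 0.1076 0.2353] [-0.2729  -0.2631   0.64599  0.66257]
```

View pics/s6c.png

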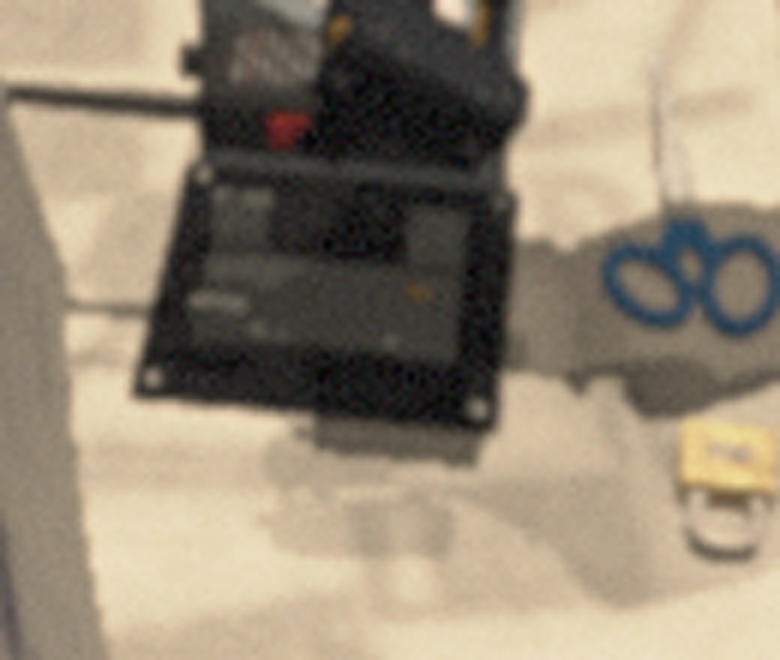

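View pics/t6c.png

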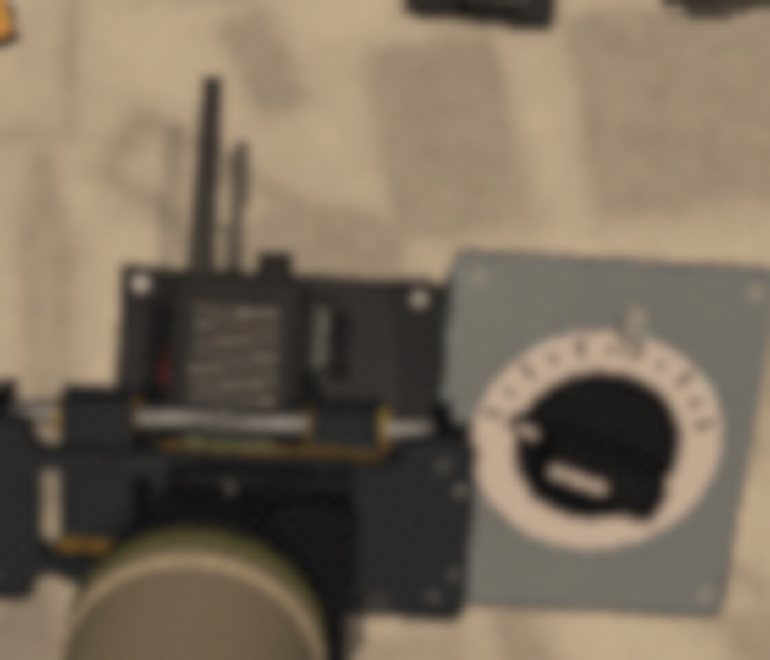

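View pics/w6.png

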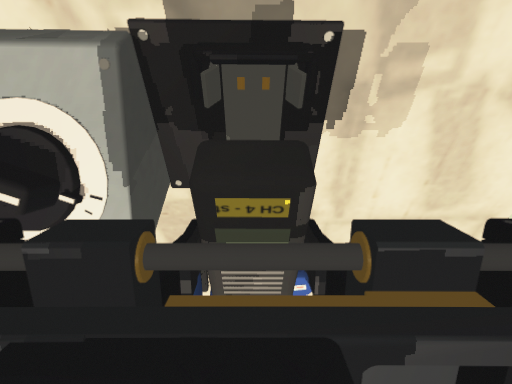

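```bash
cat > fit6.py <<'E'
from grip import *
ct=get_calibration("top");cs=get_calibration("side")
w=dict(get_calibration("wrist"));w["xyz"]=np.array([0.4159,0.1076,0.2353]);w["attitude"]=np.array([-0.2729,-0.2631,0.64599,0.66257])
T=lambda p:np.array(p)/5.5+[190,120]-.4
S=lambda p:np.array(p)/6+[200,180]-.4
tip=np.array([143.5,16.5,0])/1e3;base=np.array([57.5,16.5,0])/1e3
s5=p  # wrist pixels in w5, check vs w6
wl=np.array([[-57.5,0,-17.5],[-57.5,-27.5,17.5],[-57.5,27.5,17.5]])/1e3
wp=np.array([[253,140.5],[192.5,183],[314,183]])
L=np.vstack([loc[:6]])
lp=np.array([[215,198],[290,198],[288,217],[217,217],[214,229],[290,229]])
def e(v):
    r=R.from_euler('zy',v[3:5]);f=lambda a:r.apply(np.atleast_2d(a))+v[:3]
    a=proj(ct,f(tip))-T([211,78]); 
    sb=proj(cs,f(base))[0];stp=proj(cs,f(tip))[0]
    A=S([20,92]);B=S([195,104]);n=np.array([-(B-A)[1],(B-A)[0]]);n/=np.linalg.norm(n)
    ew=(proj(w,f(wl))-wp);ew[0,0]=0
    el=proj(w,f(L))-lp
    return np.r_[a.ravel(),n@(sb-A),n@(stp-A),(sb-S([198,104]))[0],ew.ravel()*.7,el.ravel()*.5]
q=least_squares(e,[.55,.103,.135,-.03,0],loss='soft_l1');print(q.x.round(4),np.degrees(q.x[3:]).round(2));print(e(q.x).round(1))
for pt in (0,-.03,-.06,-.1):
    q=least_squares(lambda v:e(np.r_[v,pt]),[.55,.103,.135,-.03],loss='soft_l1');print(pt,q.x.round(4),q.cost.round(2),e(np.r_[q.x,pt]).round(1)[:5])
E
python3 fit6.py
```

```text
[ 0.5567  0.104   0.1288 -0.0245 -0.0408] [-1.4  -2.34]
[ 0.2 -2.7  1.6  0.1 -3.3  0.  -1.1 -1.8 -0.9  2.2 -0.8  0.6  0.4 -1.
  0.6 -1.   0.8  0.4  0.6  1.4  0.2 -0.6  0.3]
0 [ 0.5545  0.1038  0.1286 -0.03  ] 13.05 [ 0.7 -1.1  2.2  1.6 -2.4]
-0.03 [ 0.5561  0.1039  0.1288 -0.0266] 11.57 [ 0.4 -2.3  1.7  0.4 -3.1]
-0.06 [ 0.5575  0.1041  0.129  -0.0208] 11.92 [-0.1 -3.3  1.3 -0.6 -3.6]
-0.1 [ 0.558   0.1042  0.1304 -0.0172] 15.45 [-0.5 -4.2  0.3 -2.6 -3.8]
```

```bash
python3 -m inch '[[[0,0,-0.3,0,0,0,1],[0,0,-0.5,0,0,0,1],[0,0,-0.6,0,0,0,1],[0,0,-0.6,0,0,0,1]]]'
python3 - <<'E'
from h import *
w=get_calibration("wrist")
cv2.imwrite("pics/w7.png",camera("wrist")[:,:,::-1])
cv2.imwrite("pics/t7.png",camera("top")[:,:,::-1])
cv2.imwrite("pics/s7.png",camera("side")[:,:,::-1])
st=read_state();print(st["ee_pos"],w["xyz"].round(4),w["attitude"].round(5),st["ft_force"])
s=cv2.imread("pics/s7.png");crop(s,200,180,330,290,6,"pics/s7c.png")
s=cv2.imread("pics/t7.png");crop(s,190,120,290,240,6,"pics/t7c.png")
s=cv2.imread("pics/w7.png");crop(s,130,30,340,260,3,"pics/w7c.png")
E
```

```text
time: 5.95
ee_pos: [0.5545, 0.1024, 0.0559]
eef_rot: [0.005, 0.501, -0.013, 0.865]
ft_force: [0.1, -0.1, -2.3]
width: 0.0551
[0.55598173 0.10298524 0.0583375 ] [0.4155 0.1063 0.162 ] [-0.2729  -0.26217  0.64567  0.66325] [ 0.3189358   0.70414497 -1.56702822]
```

View pics/s7c.png

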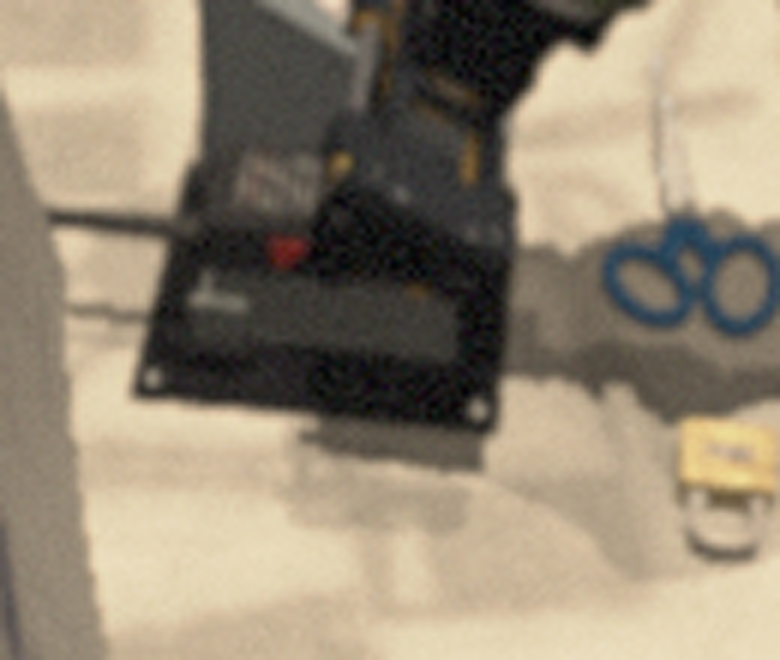

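View pics/t7c.png

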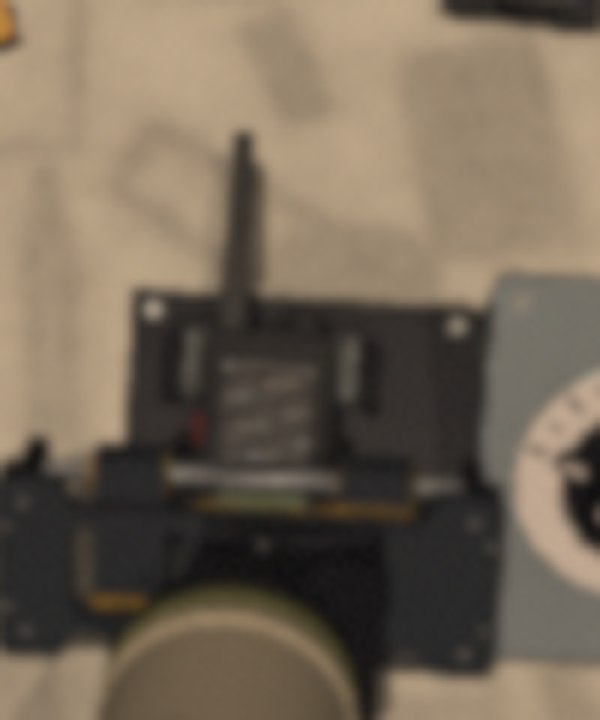

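View pics/w7c.png

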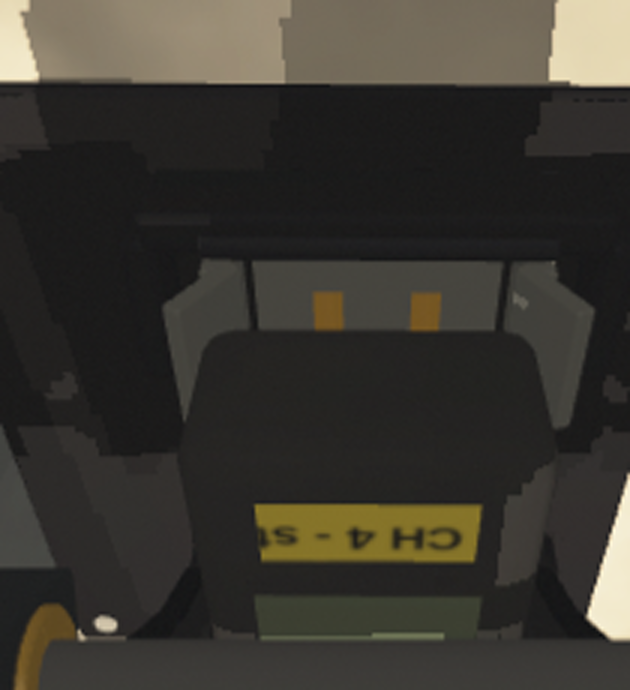

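```bash
python3 - <<'E'
from h import *
w=dict(get_calibration("wrist"));ct=get_calibration("top")
w["xyz"]=np.array([0.4155,0.1063,0.1620]);w["attitude"]=np.array([-0.2729,-0.26217,0.64567,0.66325])
q=lambda x,y:[x/3+130-.33,y/3+30-.33]
print("radio near bottom",onz(w,[q(375,332)],.045),onz(w,[q(375,332)],.041))
print("radio near top",onz(w,[q(180,452),q(556,452)],.080))
print("wall edge",onz(w,[q(377,262)],.035),onz(w,[q(377,262)],.010))
print("wall outer top?",onz(w,[q(377,240)],.035))
print("plate near edge",onz(w,[q(377,86)],.005),onz(w,[q(100,86)],.005))
print("contacts",onz(w,[q(377,292),q(329,292),q(425,292)],.010))
# top: same contacts
D=lambda p:np.array(p)/5.7+[200,155]-.4
print("contacts top",onz(ct,[D([190,340])],.010), "plate near top",onz(ct,[D([215,430])],.005),"floor near edge",onz(ct,[D([190,387])],.010))
T=lambda p:np.array(p)/6+[190,120]-.4
print("tip top",onz(ct,[T([242,132])],.0615),"far body edge",onz(ct,[T([275,330])],.079),"floor far",onz(ct,[D([204,122])],.01), "plate far",onz(ct,[T([315,305])],.005))
E
```

```text
radio near bottom [[0.49394071 0.10453456 0.045     ]] [[0.49662244 0.10447421 0.041     ]]
radio near top [[0.48811322 0.07953546 0.08      ]
 [0.48930296 0.12786513 0.08      ]]
wall edge [[0.48702338 0.10503338 0.035     ]] [[0.50110278 0.10478404 0.01      ]]
wall outer top? [[0.48309304 0.10511925 0.035     ]]
plate near edge [[0.46978053 0.10547957 0.005     ]] [[0.46852003 0.05687395 0.005     ]]
contacts [[0.50783145 0.10463699 0.01      ]
 [0.50757991 0.09490892 0.01      ]
 [0.50808544 0.11435899 0.01      ]]
contacts top [[0.51146906 0.10521877 0.01      ]] plate near top [[0.47023396 0.09274328 0.005     ]] floor near edge [[0.48975439 0.10464996 0.01      ]]
tip top [[0.69409043 0.11598278 0.0615    ]] far body edge [[0.60627657 0.09904432 0.079     ]] floor far [[0.61368021 0.10141098 0.01      ]] plate far [[0.63006716 0.0839534  0.005     ]]
```

```bash
python3 -m inch '[[[0,0.01,-0.08,0,0,0,1],[0,0.01,-0.16,0,0,0,1],[0,0.01,-0.16,0,0,0,1],[0,0.01,-0.16,0,0,0,1]]]' 60
python3 -c "
from h import *
for _ in range(1): s=read_state();print(s['ee_pos'],s['ft_force'],s['torque'])"
```

```text
time: 6.5
ee_pos: [0.5555, 0.1037, 0.0378]
eef_rot: [0.006, 0.5, -0.013, 0.866]
ft_force: [3.5, 0.0, -1.9]
width: 0.0552
[0.55552624 0.10365587 0.03783083] [ 3.52447262  0.04983486 -1.89394302] [0.00867418 0.1136644  0.03491514]
```

```bash
python3 -m inch '[[[0.015,0,-0.03,0,0,0,1],[0.015,0,-0.06,0,0,0,1],[0.015,0,-0.06,0,0,0,1]]]' 60
python3 - <<'E'
from h import *
w=get_calibration("wrist");cv2.imwrite("pics/w8.png",camera("wrist")[:,:,::-1]);cv2.imwrite("pics/s8.png",camera("side")[:,:,::-1]);
s=read_state();print(s['ee_pos'],s['ft_force'],s['torque'])
a=cv2.imread("pics/w8.png");b=cv2.imread("pics/s8.png")
A=cv2.resize(a[30:260,130:340],None,fx=2,fy=2,interpolation=3);B=cv2.resize(b[180:290,200:300],(418,460),interpolation=3)
cv2.imwrite("pics/c8.png",np.hstack([A,B[:,:370]]))
E
```

```text
time: 6.8
ee_pos: [0.5576, 0.1037, 0.0309]
eef_rot: [0.006, 0.5, -0.013, 0.866]
ft_force: [7.0, -0.7, -4.7]
width: 0.055
[0.55754283 0.10365211 0.03094044] [ 8.58937443 -1.22191353 -4.82361523] [-0.00552259 -0.38778312 -0.04191249]
```

View pics/c8.png

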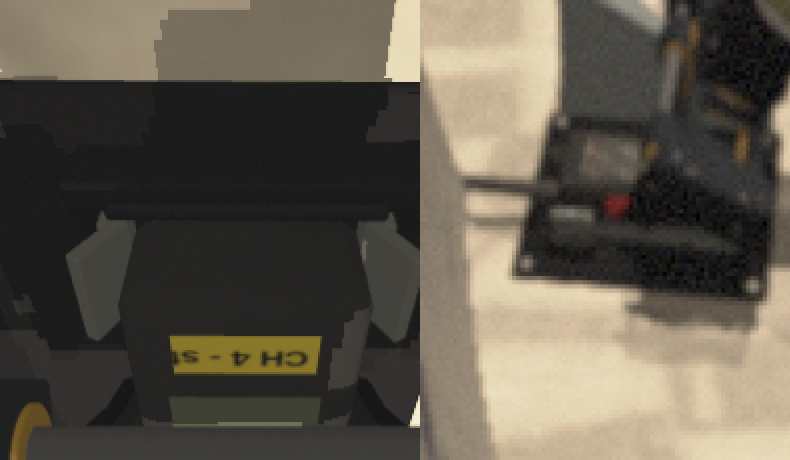

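```bash
python3 -m inch '[[[0.02,0,0.02,0,0,0,1],[0.03,0,0.02,0,0,0,1],[0.03,0,0,0,0,0,1]]]' 60
python3 - <<'E'
from h import *
w=get_calibration("wrist");cv2.imwrite("pics/w9.png",camera("wrist")[:,:,::-1]);cv2.imwrite("pics/t9.png",camera("top")[:,:,::-1]);
s=read_state();print(s['ee_pos'],s['ft_force'],s['torque'])
a=cv2.imread("pics/w9.png");b=cv2.imread("pics/t9.png")
A=cv2.resize(a[30:260,130:340],None,fx=2,fy=2,interpolation=3);B=cv2.resize(b[130:210,210:280],None,fx=5.2,fy=5.2,interpolation=3)[:460]
B=cv2.copyMakeBorder(B,0,460-B.shape[0],0,0,0)
cv2.imwrite("pics/c9.png",np.hstack([A,B]))
E
```

```text
time: 7.2
ee_pos: [0.5598, 0.1037, 0.0303]
eef_rot: [0.006, 0.501, -0.013, 0.865]
ft_force: [-4.7, 0.3, 4.5]
width: 0.0553
[0.55993995 0.10349452 0.03014569] [-2.21558095 -0.0462775  -2.72938058] [0.11432314 1.29798958 0.07029953]
```

View pics/c9.png

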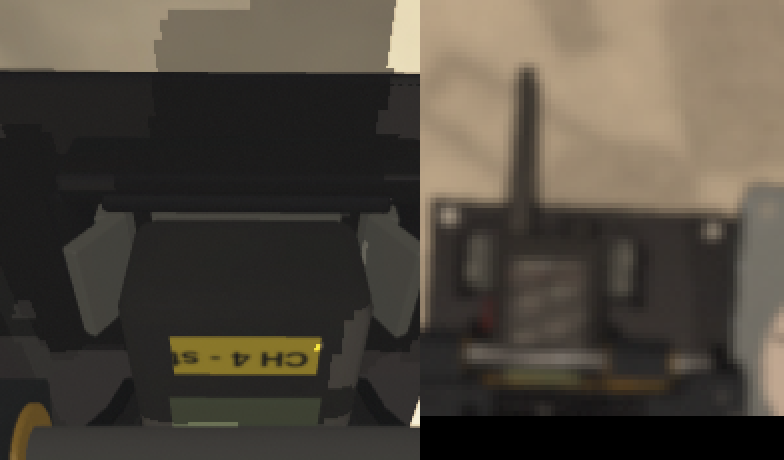

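```bash
python3 -m inch '[[[0,0,-0.03,0,0,0,1],[0,0,-0.05,0,0,0,1],[0,0,-0.05,0,0,0,1]]]' 60
python3 -c "
from h import *
s=read_state();print(s['ee_pos'],s['ft_force'],s['torque'])"
```

```text
time: 7.6
ee_pos: [0.5612, 0.1037, 0.0249]
eef_rot: [0.006, 0.5, -0.013, 0.866]
ft_force: [2.5, -0.2, -1.5]
width: 0.0553
[0.56118629 0.10368329 0.02492283] [ 2.53809617 -0.18810854 -1.48429264] [-0.0360272   0.27736524 -0.0878597 ]
```

```bash
python3 -m inch '[[[0,0,-0.03,0,0,0,1],[0,0,-0.05,0,0,0,1],[0,0,-0.05,0,0,0,1]]]' 60
python3 - <<'E'
from h import *
s=read_state();print(s['ee_pos'],s['ft_force'],s['torque'])
w=get_calibration("wrist");cv2.imwrite("pics/w10.png",camera("wrist")[:,:,::-1]);cv2.imwrite("pics/s10.png",camera("side")[:,:,::-1]);cv2.imwrite("pics/t10.png",camera("top")[:,:,::-1])
s=read_state();print(s['ee_pos'],s['ft_force'],s['torque'])
a=cv2.imread("pics/w10.png");b=cv2.imread("pics/s10.png")
A=cv2.resize(a[30:260,130:340],None,fx=2,fy=2,interpolation=3);B=cv2.resize(b[190:280,205:295],(370,370),interpolation=3)
B=cv2.copyMakeBorder(B,0,460-B.shape[0],0,0,0)
cv2.imwrite("pics/c10.png",np.hstack([A,B]))
E
```

```text
time: 7.9
ee_pos: [0.5621, 0.1038, 0.0211]
eef_rot: [0.007, 0.499, -0.013, 0.867]
ft_force: [-29.1, -4.3, 47.1]
width: 0.0555
[0.56206783 0.10381004 0.02110767] [-29.07792944  -4.32763943  47.07613798] [-1.44936513  0.90873975 -0.67862001]
[0.56211152 0.10383807 0.0211439 ] [-28.99436056  -4.72245116  47.52113693] [-1.51040263  0.98509162 -0.73700671]
```

View pics/c10.png

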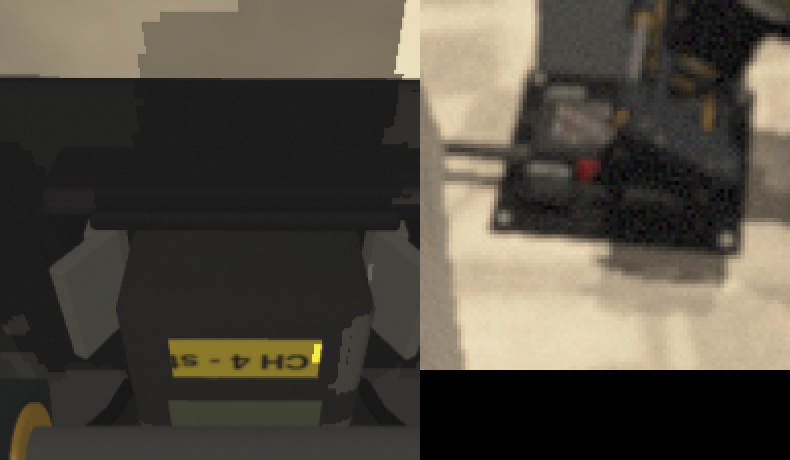

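```bash
python3 -m inch '[[[0,0,0.025,0,0,0,1],[0,0,0.025,0,0,0,1]]]' 60
python3 - <<'E'
from h import *
s=read_state();print(s['ee_pos'],s['ft_force'],s['torque'])
b=cv2.imread("pics/t10.png");crop(b,200,120,300,215,6,"pics/t10c.png")
b=cv2.imread("pics/s10.png");crop(b,205,180,305,280,6,"pics/s10c.png")
E
```

```text
time: 8.25
ee_pos: [0.5612, 0.1038, 0.0223]
eef_rot: [0.007, 0.5, -0.013, 0.866]
ft_force: [-2.2, -0.5, 6.5]
width: 0.0554
[0.56115983 0.10379504 0.02227277] [-2.21958841 -0.45307682  6.50881459] [-0.09654755  0.32901609 -0.12720325]
```

View pics/t10c.png

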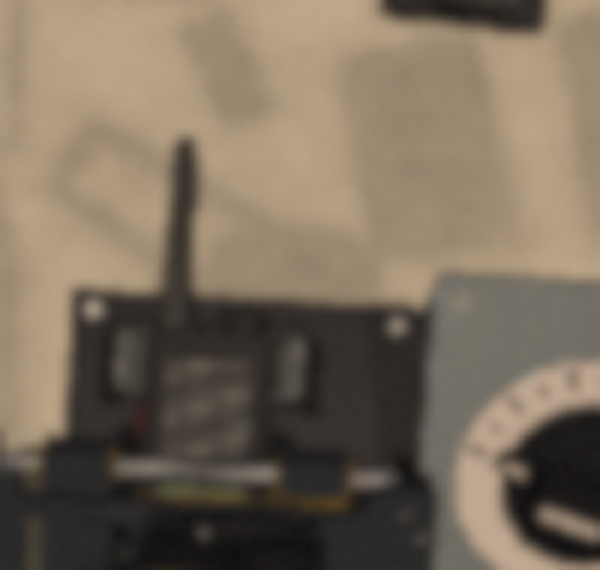

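View pics/s10c.png

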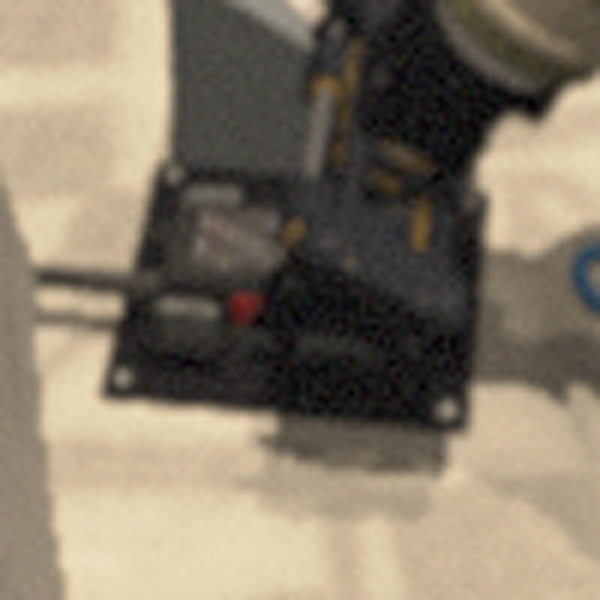

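```bash
python3 - <<'E'
from h import *
ct=get_calibration("top");cs=get_calibration("side")
T=lambda p:np.array(p)/6+[200,120]-.4
S=lambda p:np.array(p)/6+[205,180]-.4
print("tip",onz(ct,[T([184,138])],.0275))
r=R.from_euler('z',-.029);o=np.array([.552,.103,0])
for dz in (0,.006,.012):
  for pit in (0,-.03):
    f=lambda a:(r*R.from_euler('y',pit)).apply(np.array(a)/1e3)+o+[0,0,.0275+dz]
    q=proj(cs,np.array([f([57.5,16.5,0]),f([100,16.5,0]),f([57.5,27.5,17.5])]))
    print(dz,pit,((q+.4-[205,180])*6).round(0).tolist(),((proj(ct,f([143.5,16.5,0]))+.4-[200,120])*6).round(0))
E
```

```text
tip [[0.70015413 0.11680169 0.0275    ]]
0 0 [[167.0, 284.0], [74.0, 275.0], [161.0, 273.0]] [[187. 147.]]
0 -0.03 [[167.0, 281.0], [74.0, 270.0], [163.0, 271.0]] [[187. 145.]]
0.006 0 [[166.0, 274.0], [74.0, 266.0], [161.0, 264.0]] [[186. 144.]]
0.006 -0.03 [[166.0, 272.0], [73.0, 261.0], [162.0, 261.0]] [[186. 142.]]
0.012 0 [[166.0, 265.0], [73.0, 256.0], [161.0, 254.0]] [[186. 141.]]
0.012 -0.03 [[166.0, 262.0], [73.0, 252.0], [162.0, 251.0]] [[185. 138.]]
```

```bash
python3 -m inch '[[[-0.01,0,0,0,0,0,1],[-0.02,0,0,0,0,0,1],[-0.02,0,-0.012,0,0,0,1],[-0.02,0,-0.012,0,0,0,1]]]' 60
python3 -c "
from h import *
s=read_state();print(s['ee_pos'],s['ft_force'],s['torque'])"
python3 -m inch '[[[0,0,0.012,0,0,0,0.6],[0,0,0.012,0,0,0,0.1],[0,0,0.012,0,0,0,0],[0,0,0.012,0,0,0,0],[0,0,0.012,0,0,0,0],[0,0,0.012,0,0,0,0]]]' 
python3 -c "
from h import *
s=read_state();print(s['ee_pos'],s['ft_force'],s['torque'])"
```

```text
time: 8.65
ee_pos: [0.5593, 0.1039, 0.0212]
eef_rot: [0.007, 0.499, -0.013, 0.866]
ft_force: [-3.5, -2.4, 14.4]
width: 0.0555
[0.55934859 0.10390818 0.02120046] [-3.46686902 -2.37853335 14.3638481 ] [-0.49630142 -0.30039799 -0.26912891]
time: 9.25
ee_pos: [0.558, 0.1036, 0.0214]
eef_rot: [0.006, 0.5, -0.013, 0.866]
ft_force: [-0.3, 0.4, 0.2]
width: 0.0839
[0.55801979 0.10358611 0.0214209 ] [-0.27349957  0.37785808  0.15355067] [0.0490992  0.58761853 0.05676629]
```

```bash
python3 -m inch '[[[0,0,0.2,0,0,0,0],[0,0,0.6,0,0,0,0],[0,0,1,0,0,0,0],[-0.4,0,1,0,0,0,0],[-0.8,0,1,0,0,0,0],[-0.8,0,1,0,0,0,0]]]' 
python3 - <<'E'
from h import *
w=get_calibration("wrist");a=camera("wrist")[:,:,::-1];b=camera("top")[:,:,::-1];c=camera("side")[:,:,::-1]
cv2.imwrite("pics/w11.png",a);cv2.imwrite("pics/t11.png",b);cv2.imwrite("pics/s11.png",c)
s=read_state();print(s['ee_pos'],s['ft_force'],w["xyz"].round(4).tolist(),w["attitude"].round(5).tolist())
B=cv2.resize(b[120:240,200:340],None,fx=4,fy=4,interpolation=3);C=cv2.resize(c[140:260,215:295],None,fx=4,fy=4,interpolation=3)
cv2.imwrite("pics/c11.png",np.hstack([B[:,:440],C]))
E
```

```text
time: 9.85
ee_pos: [0.458, 0.1031, 0.141]
eef_rot: [0.006, 0.5, -0.012, 0.866]
ft_force: [0.2, 0.2, -0.1]
width: 0.0871
[0.46266941 0.10385386 0.14212653] [-0.17098909  0.07175035 -0.73998442] [0.3189, 0.1067, 0.2469] [-0.27244, -0.26353, 0.64539, 0.66318]
```

View pics/w11.png

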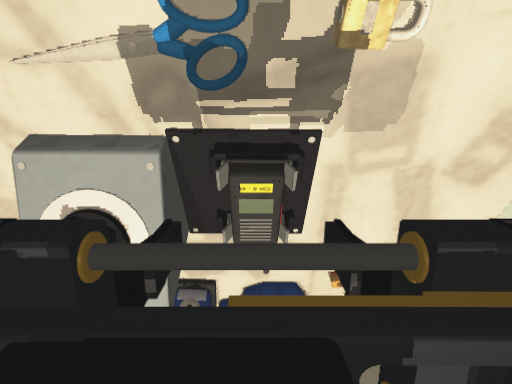

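View pics/c11.png

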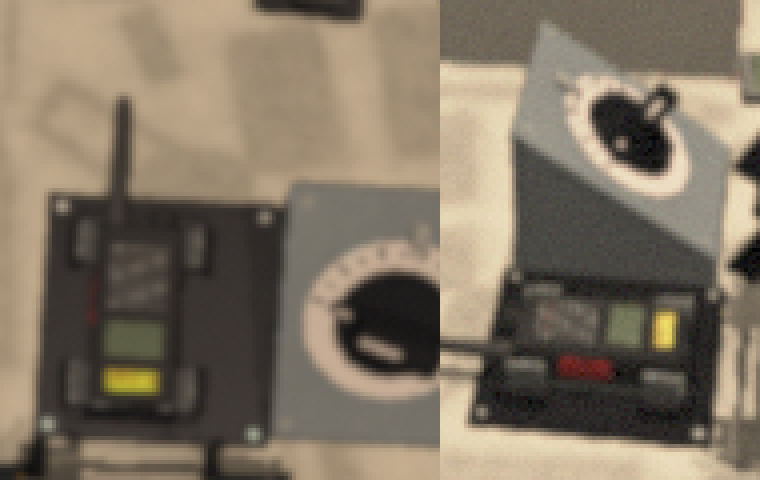

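```bash
python3 - <<'E'
from h import *
b=cv2.imread("pics/t11.png");c=cv2.imread("pics/s11.png")
crop(b,205,140,265,235,6,"pics/t11r.png");crop(c,220,200,300,255,9,"pics/s11r.png")
a=cv2.imread("pics/w11.png");crop(a,160,120,330,280,4.5,"pics/w11r.png")
E
```

```text
(no output)
```

View pics/w11r.png

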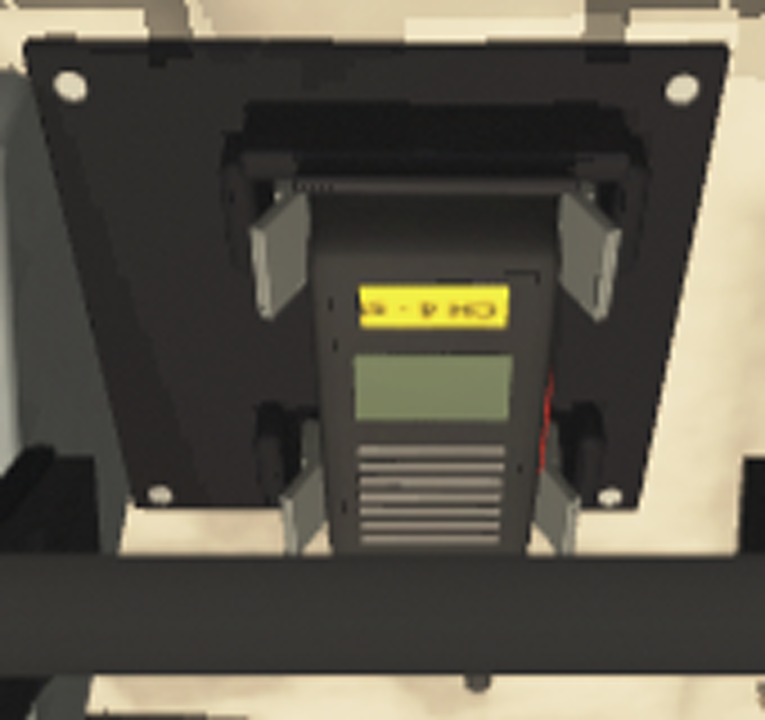

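View pics/s11r.png

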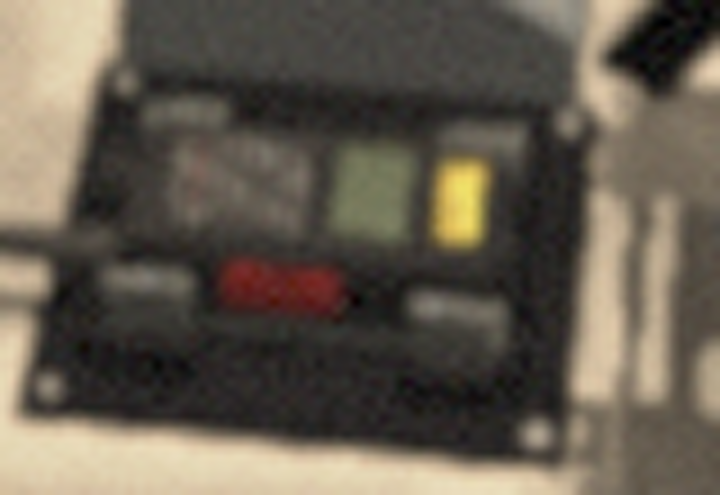

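```bash
cat > fit11.py <<'E'
from grip import *
cs=get_calibration("side");ct=get_calibration("top")
w=dict(get_calibration("wrist"));w["xyz"]=np.array([0.3189,0.1067,0.2469]);w["attitude"]=np.array([-0.27244,-0.26353,0.64539,0.66318])
d=cv2.perspectiveTransform(np.float32([[[90,205],[194,205]]]),Hm)[0]
L=np.c_[np.r_[lab,d],np.full(8,17.5)]/1e3
wp=np.array([[360,285],[509,285],[508,328],[360,327],[355,354],[513,355],[356,418],[511,420]])/4.5+[160,120]-.39
sp=np.array([[492,160],[482,247],[432,242],[438,157]])/9+[220,200]-.44
dk=np.array([[-82.5,147.5,5],[-82.5,-8.3,5],[82.5,-8.3,5]])/1e3
dw=np.array([[728,45],[24,42],[133,506]])/4.5+[160,120]-.39
def ew(v): return proj(w,R.from_euler('zy',v[3:5]).apply(L)+v[:3])-wp
def es(v): return proj(cs,R.from_euler('zy',v[3:5]).apply(L[:4])+v[:3])-sp
tp=np.array([124,97])/4+[200,120]-.4
def et(v): return proj(ct,R.from_euler('zy',v[3:5]).apply([[.1435,.0165,0]])+v[:3])-tp
for pit in (None,0):
    F=lambda v:np.r_[ew(v).ravel(),es(v).ravel(),et(v).ravel(),0 if pit is None else v[4]*1e3]
    q=least_squares(F,[.552,.103,.0275,-.03,0],loss='soft_l1');print(q.x.round(4),ew(q.x).round(1).tolist(),es(q.x).round(1).tolist(),et(q.x).round(1))
q=least_squares(lambda v:(proj(w,R.from_euler('z',v[2]).apply(dk)+[v[0],v[1],0])-dw).ravel(),[.55,.02,-.03]);print("dock",q.x)
print("seat",R.from_euler('z',q.x[2]).apply([0,.08,.0275])+[q.x[0],q.x[1],0])
E
python3 fit11.py
```

```text
[ 0.5501  0.1039  0.0276 -0.0308 -0.0036] [[-0.5, -0.5], [0.7, -0.2], [0.2, -0.1], [-0.3, -0.1], [-0.2, -0.2], [0.8, -0.2], [-0.2, 0.5], [0.0, 0.2]] [[-1.3, 0.1], [-1.3, -1.0], [-0.6, -0.9], [-0.0, -0.0]] [[-0.1  1. ]]
[ 0.55    0.1039  0.0275 -0.0308 -0.    ] [[-0.5, -0.4], [0.7, -0.2], [0.2, -0.1], [-0.3, -0.1], [-0.2, -0.2], [0.8, -0.2], [-0.2, 0.4], [0.0, 0.1]] [[-1.3, 0.1], [-1.3, -1.1], [-0.6, -0.9], [-0.0, -0.0]] [[-0.1  1. ]]
dock [ 0.54884696  0.02066176 -0.03304734]
seat [0.55149026 0.10061807 0.0275    ]
```

```bash
python3 -m inch '[[[0,-0.2,0.3,0,0,0,0],[0.2,-0.6,0.5,0,-0.0139,0,0],[0.5,-0.95,0.5,0,-0.0139,0,0],[0.68,-1,0.5,0,-0.0139,0,0],[0.68,-1,0.5,0,-0.0139,0,0]]]' 30
python3 -m inch '[[[0,-0.35,0,0,0,0,0],[0,-0.35,0,0,0,0,0],[0,-0.35,0,0,0,0,0],[0,-0.35,0,0,0,0,0]]]'
python3 - <<'E'
from h import *
w=get_calibration("wrist");a=camera("wrist")[:,:,::-1]
cv2.imwrite("pics/w12.png",a)
s=read_state();print(s['ee_pos'],s['ft_force'],w["xyz"].round(4).tolist(),w["attitude"].round(5).tolist(),s["joint_positions"].round(2))
E
```

```text
time: 10.5
ee_pos: [0.5472, -0.0203, 0.2028]
eef_rot: [0.008, 0.461, -0.016, 0.887]
ft_force: [0.4, 0.8, 0.4]
width: 0.0875
time: 10.9
ee_pos: [0.544, -0.0578, 0.2014]
eef_rot: [0.006, 0.462, -0.013, 0.887]
ft_force: [0.1, 0.3, -0.1]
width: 0.0871
[ 0.54389184 -0.05758009  0.20143967] [-1.14705623  0.87913073 -0.43981475] [0.3961, -0.0539, 0.2947] [-0.30107, -0.29156, 0.63289, 0.65099] [-0.78 -0.39  0.68  2.26  0.52  0.62  1.14]
```

View pics/w12.png

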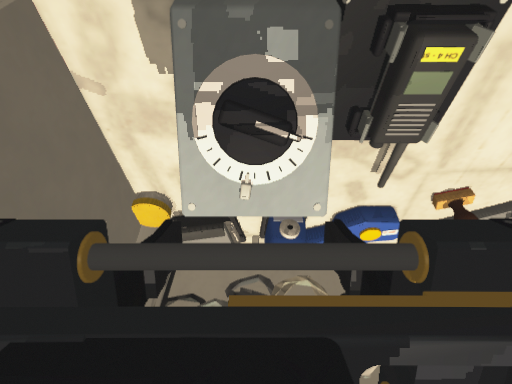

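Great view, perpendicular to the panel. Zooming on the knob.

```bash
python3 - <<'E'
from h import *
a=cv2.imread("pics/w12.png");crop(a,165,40,345,215,4.4,"pics/w12c.png")
E
```

```text
(no output)
```

View pics/w12c.png

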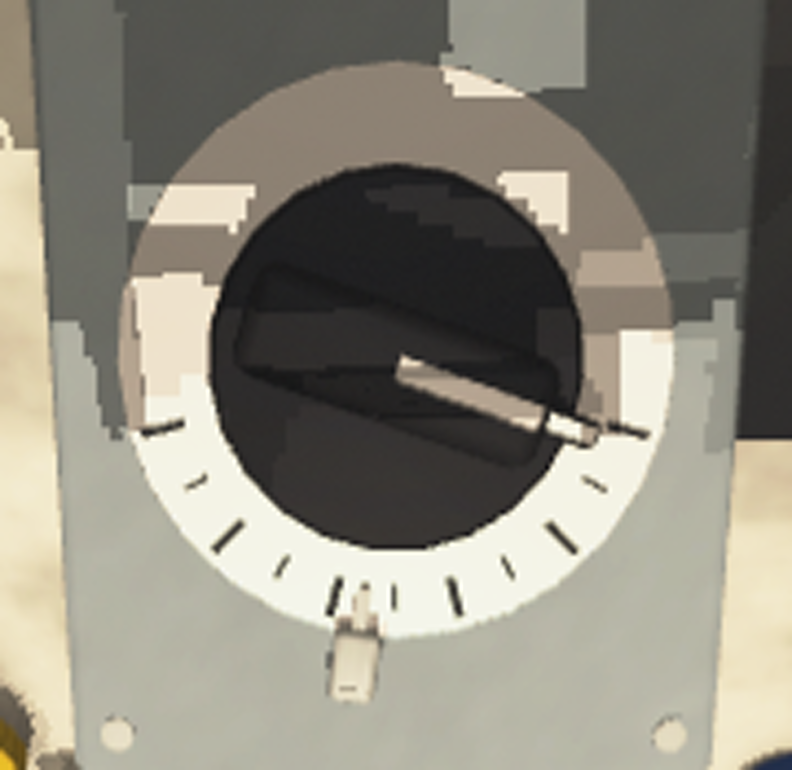

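```bash
cat > knob.py <<'E'
from h import *
from scipy.optimize import least_squares
w=dict(get_calibration("wrist"));w["xyz"]=np.array([0.3961,-0.0539,0.2947]);w["attitude"]=np.array([-0.30107,-0.29156,0.63289,0.65099])
C=lambda p:np.array(p)/4.4+[165,40]-.39
th=np.radians(35)
def frame(yaw):
    r=R.from_euler('z',yaw).as_matrix()
    return r@np.array([[np.cos(th),0,-np.sin(th)],[0,1,0],[np.sin(th),0,np.cos(th)]])  # cols: upslope, left, normal
def pan(v,pts):  # pts (u,l,n)
    return np.array([v[0],v[1],v[2]])+np.atleast_2d(pts)@frame(v[3]).T
def plane(v,px,n):
    F=frame(v[3]);o=np.array(v[:3])+n*F[:,2];r=ray(w,px);c=np.array(w["xyz"])
    P=c+r*(((o-c)@F[:,2])/(r@F[:,2]))[:,None];return (P-np.array(v[:3]))@F
ticks={0:(630,433),15:(597,485),30:(560,537),45:(508,568),60:(456,597),75:(394,597),90:(333,597),105:(282,567),120:(228,537),135:(197,482),150:(163,428)}
skirt=C([[211,357],[581,357],[396,165],[396,548]])
def res(v):
    e=[]
    for k,p in ticks.items():
        a=np.radians(75-k);rr=v[4] if k%30==0 else v[5]
        e.append(proj(w,pan(v,[rr*np.cos(a),rr*np.sin(a),.001]))[0]-C(p))
    return np.array(e).ravel()
def res2(v): return np.r_[res(v),(v[2]-.0825)*2000*0]
# fix plane height: local u=0 of dock centre: origin z free within prior
q=least_squares(lambda v:np.r_[res(v),(v[2]-.0825)*500,(v[3]+.0305)*100],[.5465,-.058,.0825,-.03,.05,.05])
if __name__=="__main__":
    v=q.x;print(v.round(4),np.abs(res(v)).max().round(2))
    def ang(p,n):
        P=plane(v,C([p]),n)[0];return 75-np.degrees(np.arctan2(P[1],P[0])),np.hypot(*P[:2])
    for nm,p,n in [("tab",(364,588),.003),("tabbody",(355,660),.003),("nose",(600,437),.003),("skirtline",(575,432),.009),("bar line in",(400,365),.041),("bar line out",(545,418),.041)]:
        print(nm,ang(p,n),plane(v,C([p]),n)[0].round(4))
    G=pan(v,[0,0,.029])[0];print("grip",G)
    s=read_state();M=R.from_quat(s["eef_rot"]).as_matrix();F=frame(v[3]);print(s["ee_pos"]);print("tool x in panel",(F.T@M[:,0]).round(3),"tool y",(F.T@M[:,1]).round(3))
E
python3 knob.py
```

```text
[ 0.5476 -0.0567  0.0825 -0.034   0.0491  0.0474] 0.54
tab (np.float64(83.16975630968275), np.float64(0.0455688132942702)) [ 0.0451 -0.0065  0.003 ]
tabbody (np.float64(82.87086723286409), np.float64(0.06115709957157315)) [ 0.0606 -0.0084  0.003 ]
nose (np.float64(3.5939464919506463), np.float64(0.0435580538523205)) [0.0139 0.0413 0.003 ]
skirtline (np.float64(4.595552537224535), np.float64(0.03745277832047753)) [0.0126 0.0353 0.009 ]
bar line in (np.float64(-73.92695735653896), np.float64(0.0004591827582648523)) [-0.0004  0.0002  0.041 ]
bar line out (np.float64(3.2471404479452275), np.float64(0.026571870839802347)) [0.0083 0.0252 0.041 ]
grip [ 0.53096284 -0.05610808  0.10625541]
[ 0.54389184 -0.05758009  0.20143967]
tool x in panel [-0.001  0.003 -1.   ] tool y [-0.006  1.     0.003]
```

```bash
python3 -m inch '[[[-0.1,0.02,-0.1,-0.0253,0.0009,0.0362,0.55],[-0.2,0.02,-0.2,-0.0506,0.0017,0.0723,0.55],[-0.33,0.02,-0.3,-0.0759,0.0026,0.1085,0.55],[-0.33,0.02,-0.4,-0.1012,0.0035,0.1446,0.55],[-0.33,0.02,-0.48,-0.1138,0.0039,0.1627,0.55],[-0.33,0.02,-0.48,-0.1138,0.0039,0.1627,0.55],[-0.33,0.02,-0.48,-0.1138,0.0039,0.1627,0.55],[-0.33,0.02,-0.48,-0.1138,0.0039,0.1627,0.55],[-0.33,0.02,-0.48,-0.1138,0.0039,0.1627,0.55],[-0.33,0.02,-0.48,-0.1138,0.0039,0.1627,0.55]]]'
cat > chk.py <<'E'
from knob import *
v=q.x;s=read_state();M=R.from_quat(s["eef_rot"]).as_matrix();F=frame(v[3]);y=F.T@M[:,1]
print("joints",s["joint_positions"].round(2),"width",s["width"].round(4));print("tool x in panel",(F.T@M[:,0]).round(3),"tool y ang",np.degrees(np.arctan2(y[1],y[0])).round(2),"tcp in panel",(F.T@(s["ee_pos"]-v[:3])).round(4),"F",s["ft_force"].round(1),"T",s["torque"].round(2))
print("u",F[:,0].round(3),"l",F[:,1].round(3),"n",F[:,2].round(3))
E
python3 chk.py
```

```text
time: 11.95
ee_pos: [0.5043, -0.0553, 0.1441]
eef_rot: [-0.513, 0.384, 0.26, 0.722]
ft_force: [0.3, -0.6, 0.6]
width: 0.039Traceback (most recent call last):
  File "chk.py", line 3, in <module>
    print("joints",s["joint_positions"].round(2),"width",s["width"].round(4));print("tool x in panel",(F.T@M[:,0]).round(3),"tool y ang",np.degrees(np.arctan2(y[1],y[0])).round(2),"tcp in panel",(F.T@(s["ee_pos"]-v[:3])).round(4),"F",s["ft_force"].round(1),"T",s["torque"].round(2))
                                                         ^^^^^^^^^^^^^^^^
AttributeError: 'float' object has no attribute 'round'
```

```bash
sed -i 's/s\["width"\].round(4)/s["width"]/' chk.py; python3 chk.py
python3 - <<'E'
from h import *
a=camera("wrist")[:,:,::-1];cv2.imwrite("pics/w13.png",a)
b=camera("top")[:,:,::-1];crop(b,190,100,350,260,3.5,"pics/t13.png")
E
```

```text
joints [-0.87 -0.48  0.76  2.41  0.75  0.57  2.18] width 0.03897794048327752
tool x in panel [-0.003  0.001 -1.   ] tool y ang 161.85 tcp in panel [-0.0002 -0.0001  0.0753] F [ 0.3 -0.6  0.6] T [0.08 0.72 0.07]
u [ 0.819 -0.028  0.574] l [0.034 0.999 0.   ] n [-0.573  0.02   0.819]
```

View pics/w13.png

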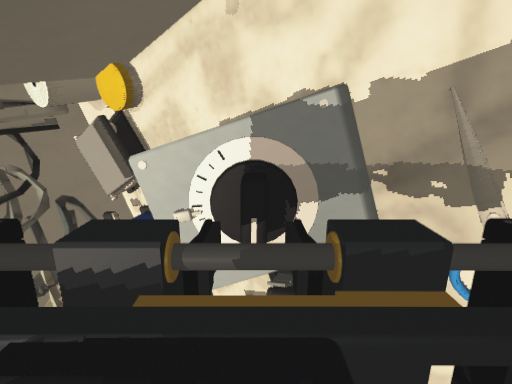

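View pics/t13.png

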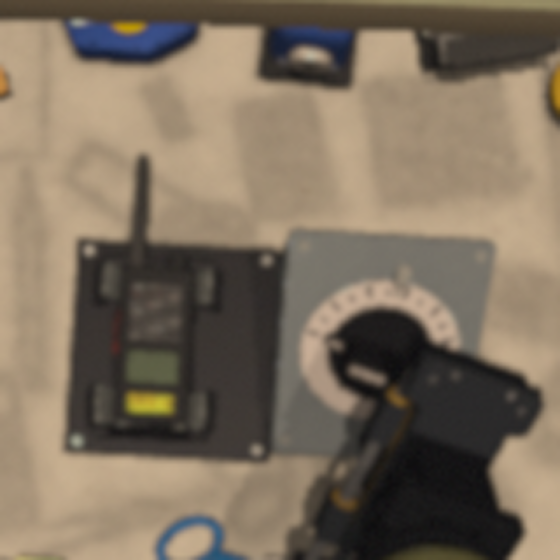

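```bash
python3 -m inch '[[[0.1,-0.003,-0.14,0,0,0,0.55],[0.2,-0.007,-0.28,0,0,0,0.55],[0.26,-0.009,-0.37,0,0,0,0.55],[0.29,-0.01,-0.415,0,0,0,0.55],[0.29,-0.01,-0.415,0,0,0,0.55],[0.29,-0.01,-0.415,0,0,0,0.55]]]'
python3 chk.py
```

```text
time: 12.65
ee_pos: [0.5388, -0.057, 0.0942]
eef_rot: [-0.513, 0.384, 0.259, 0.723]
ft_force: [0.2, -0.4, 0.3]
width: 0.0393
joints [-1.02 -0.25  1.    2.4   0.69  0.33  2.22] width 0.03933598781231406
tool x in panel [-0.004  0.    -1.   ] tool y ang 161.72 tcp in panel [-0.0004 -0.0007  0.0146] F [ 0.2 -0.4  0.3] T [0.11 0.78 0.  ]
u [ 0.819 -0.028  0.574] l [0.034 0.999 0.   ] n [-0.573  0.02   0.819]
```

Grip the bar.

```bash
python3 -m inch '[[[0,0,0,0,0,0,0.8],[0,0,0,0,0,0,0.9],[0,0,0,0,0,0,1],[0,0,0,0,0,0,1]]]' 20
python3 chk.py
```

```text
time: 13.05
ee_pos: [0.5383, -0.057, 0.0938]
eef_rot: [-0.512, 0.384, 0.26, 0.723]
ft_force: [-10.3, 2.1, 8.8]
width: 0.02
joints [-1.02 -0.25  1.    2.4   0.69  0.33  2.22] width 0.019956972699574554
tool x in panel [-0.005  0.001 -1.   ] tool y ang 161.7 tcp in panel [-0.0011 -0.0006  0.0146] F [-10.3   2.1   8.8] T [0.4  1.51 0.12]
u [ 0.819 -0.028  0.574] l [0.034 0.999 0.   ] n [-0.573  0.02   0.819]
```

```bash
python3 -m inch '[[[0,0,0,0.0127,-0.0004,-0.0182,1],[0,0,0,0.0254,-0.0009,-0.0363,1],[0,0,0,0.0381,-0.0013,-0.0545,1],[0,0,0,0.0508,-0.0018,-0.0726,1],[0,0,0,0.0635,-0.0022,-0.0908,1],[0,0,0,0.0635,-0.0022,-0.0908,1],[0,0,0,0.0635,-0.0022,-0.0908,1]]]'
python3 chk.py
```

```text
time: 13.75
ee_pos: [0.5378, -0.0565, 0.0935]
eef_rot: [-0.235, 0.449, 0.114, 0.854]
ft_force: [-13.7, 4.2, 10.0]
width: 0.02
joints [-0.87 -0.19  0.86  2.39  0.51  0.29  1.68] width 0.019960643509813834
tool x in panel [-0.004  0.003 -1.   ] tool y ang 121.83 tcp in panel [-0.0017 -0.0002  0.0146] F [-13.7   4.2  10. ] T [0.84 1.94 0.44]
u [ 0.819 -0.028  0.574] l [0.034 0.999 0.   ] n [-0.573  0.02   0.819]
```

```bash
python3 -m inch '[[[0,0,0,0.0127,-0.0004,-0.0182,1],[0,0,0,0.0254,-0.0009,-0.0363,1],[0,0,0,0.0381,-0.0013,-0.0545,1],[0,0,0,0.0508,-0.0018,-0.0726,1],[0,0,0,0.0635,-0.0022,-0.0908,1],[0,0,0,0.0635,-0.0022,-0.0908,1],[0,0,0,0.0635,-0.0022,-0.0908,1]]]'
python3 chk.py
```

```text
time: 14.45
ee_pos: [0.5378, -0.0558, 0.0934]
eef_rot: [0.071, 0.46, -0.045, 0.884]
ft_force: [-13.1, 6.5, 8.9]
width: 0.0198
joints [-0.71 -0.15  0.71  2.39  0.37  0.27  1.09] width 0.019805458786019782
tool x in panel [-0.002  0.004 -1.   ] tool y ang 81.98 tcp in panel [-0.0018  0.0005  0.0146] F [-13.1   6.5   8.9] T [1.43 1.99 0.86]
u [ 0.819 -0.028  0.574] l [0.034 0.999 0.   ] n [-0.573  0.02   0.819]
```

Release to a partial opening, then back out along the normal (and up the slope to see).

```bash
python3 -m inch '[[[0,0,0,0,0,0,0.8],[0,0,0,0,0,0,0.55],[0,0,0,0,0,0,0.55],[0,0,0,0,0,0,0.55]]]'
python3 -m inch '[[[-0.1,0.003,0.14,0,0,0,0.55],[-0.2,0.007,0.28,0,0,0,0.55],[-0.29,0.01,0.415,0,0,0,0.55],[0,0,0.75,0,0,0,0.55],[0.03,0,0.9,0,0,0,0.55],[0.03,0,0.9,0,0,0,0.55],[0.03,0,0.9,0,0,0,0.55]]]'
python3 chk.py
python3 - <<'E'
from h import *
w=get_calibration("wrist");a=camera("wrist")[:,:,::-1];cv2.imwrite("pics/w14.png",a)
print(w["xyz"].round(4).tolist(),w["attitude"].round(5).tolist())
crop(a,165,40,345,215,4.4,"pics/w14c.png")
E
```

```text
time: 14.85
ee_pos: [0.5391, -0.0574, 0.0944]
eef_rot: [0.071, 0.459, -0.046, 0.884]
ft_force: [1.1, -0.4, 0.0]
width: 0.0352
time: 15.55
ee_pos: [0.5424, -0.0573, 0.202]
eef_rot: [0.071, 0.46, -0.046, 0.884]
ft_force: [0.4, 0.3, -0.4]
width: 0.0393
joints [-0.66 -0.35  0.58  2.26  0.42  0.59  1.07] width 0.039294073964013854
tool x in panel [ 0.     0.003 -1.   ] tool y ang 81.92 tcp in panel [ 0.0643 -0.0008  0.1008] F [ 0.4  0.3 -0.4] T [ 0.06  0.72 -0.03]
u [ 0.819 -0.028  0.574] l [0.034 0.999 0.   ] n [-0.573  0.02   0.819]
[0.3954, -0.0435, 0.2955] [-0.29161, -0.3004, 0.5795, 0.69922]
```

View pics/w14.png

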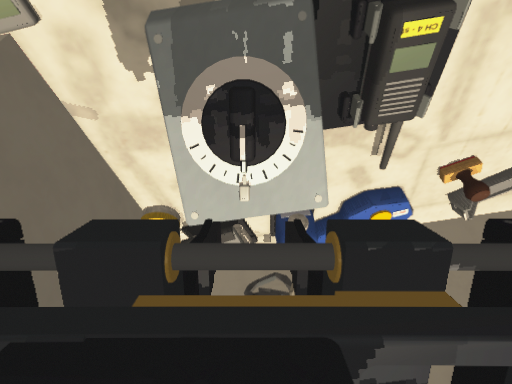

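View pics/w14c.png

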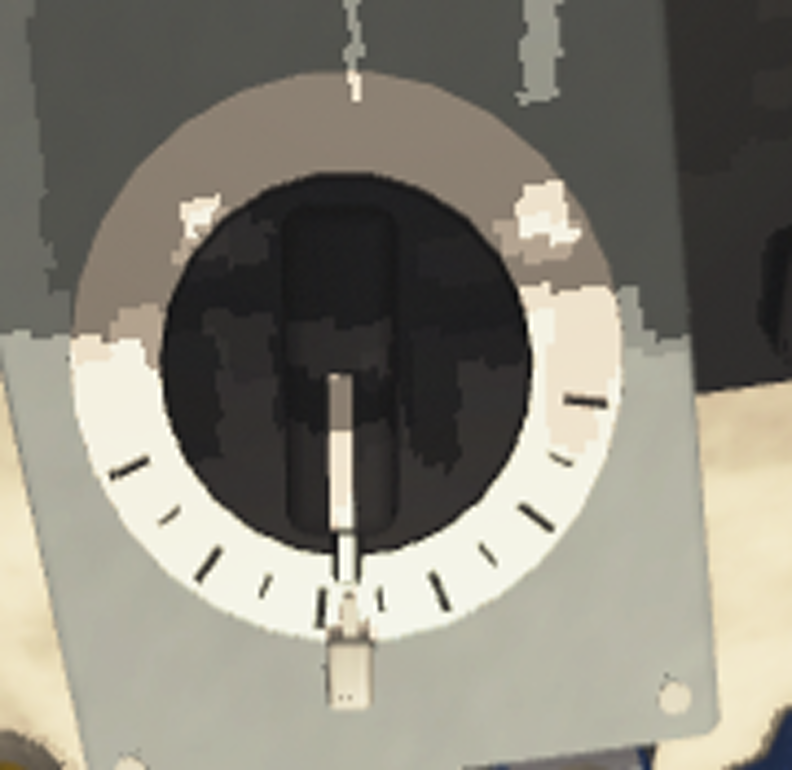

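```bash
python3 - <<'E'
from h import *
b=camera("top")[:,:,::-1];crop(b,110,100,390,290,2.8,"pics/t15.png")
c=camera("side")[:,:,::-1];crop(c,190,130,340,330,3,"pics/s15.png")
E
```

```text
(no output)
```

View pics/t15.png

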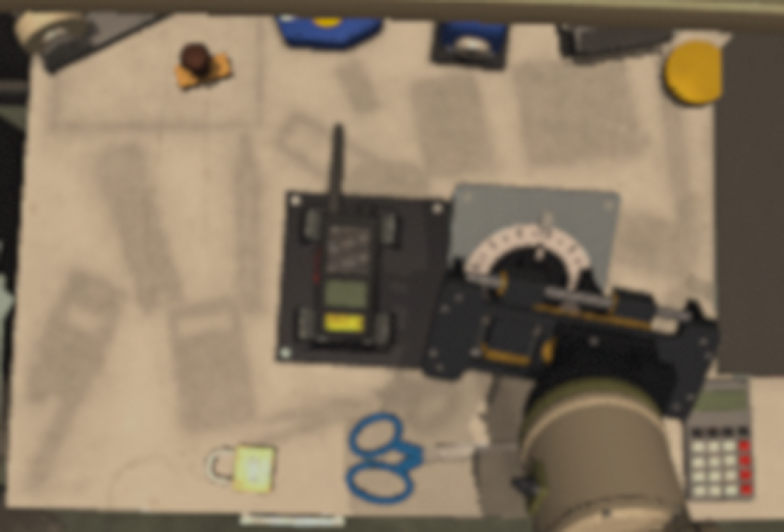

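View pics/s15.png

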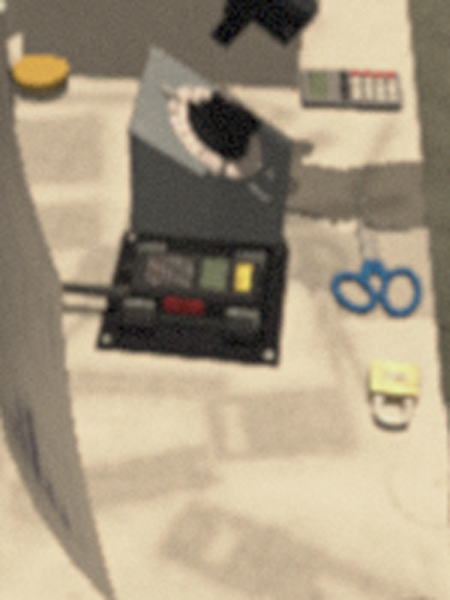

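Everything is in place and the gripper is clear, so I'm handing in.

```bash
python3 -c "
from bench import *
print(close_job())"
```

```text
the job is handed in; nothing more can be done
None
```

The radio is pressed home in the cradle and the timer knob points at the steel index tab. I handed the job in at about 15.7 s, with no verdict reported.

- **Radio:** After release I fitted its pose from the three cameras. The centre was 27.6 mm above the counter against 27.5 mm when home. It was level within 0.3°, face up, with the antenna over the sill.
- **Radio, sideways:** The camera estimates of where the seat lies differ by 1 to 3 mm. They put the radio 2 to 4 mm off centre, within the 6 mm limit.
- **Knob:** I turned it from about 3° to 83°. In the last close-up, the pointer's nose and the tab's tip line up to within about 1 mm, and the tab was not touched.
- **Other objects:** The calculator, padlock and date stamp look unmoved in the last pictures. The gripper was clear of everything, with a force reading near zero.

**Worth noting:**
- **Tool force while seating:** It briefly reached about 55 N. I take this as the held radio pressing on the cradle floor, since the force fell to 6.5 N after I raised it 1 mm. I could not fully rule out the gripper's body touching the dial housing, which has a 40 N limit.
- **Camera disagreement:** Before seating, the cameras disagreed by several millimetres on where the radio sat in the grip. The radio first met the near wall of the cradle, so I shifted it about 4 to 5 mm forward before pressing, then about 2 mm back before release.

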